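# Roll-check cut tube sleeves, clamp the long one in V-blocks, drawer the rest

### The job

Roll-check the cut tube sleeves on the flat steel plate: push along the top of each one so that it rolls, without sliding or carrying it, away from the robot until it lies along the white line with its middle over the line, and let all of them lie there together. Then lay the one long sleeve in the pair of V-blocks, centred between them, let go of it, and only then swing the hold-down arm over until its rubber foot rests on the sleeve; lay every short sleeve in the open drawer and push the drawer fully shut. Leave the other things on the table as they are.

Things in the scene. Friction and masses are not known exactly. Their poses are not given: they have to be found in the camera images.
- long_sleeve: the one long sleeve, always there: plain aluminium tube, 46 mm diameter, 100 mm long, about 220 g, lying; both ends shut by flush black plugs. Origin at its centre; y axis along the tube; z axis points to a thin black line scribed along the tube, which is uppermost at the start and turns with the tube as it rolls
- sleeve1: a short sleeve (1 to 3 of them are there): plain aluminium tube, 46 mm diameter, 60 mm long, about 132 g, lying; both ends shut by flush black plugs. Origin at its centre; y axis along the tube; z axis points to a thin black line scribed along the tube, which is uppermost at the start and turns with the tube as it rolls
- sleeve2: a short sleeve (1 to 3 of them are there): plain aluminium tube, 46 mm diameter, 60 mm long, about 132 g, lying; both ends shut by flush black plugs. Origin at its centre; y axis along the tube; z axis points to a thin black line scribed along the tube, which is uppermost at the start and turns with the tube as it rolls
- sleeve3: a short sleeve (1 to 3 of them are there): plain aluminium tube, 46 mm diameter, 60 mm long, about 132 g, lying; both ends shut by flush black plugs. Origin at its centre; y axis along the tube; z axis points to a thin black line scribed along the tube, which is uppermost at the start and turns with the tube as it rolls
- plate: dark flat steel plate, 315 mm along x (away from the robot) by 400 mm along y, top 10 mm above its origin; origin at the centre of its underside. At both ends (x = -150, +150 mm) an aluminium bar 14 mm wide stands 16 mm above the plate. The sleeves start on it side by side in any order along its y, 90 mm between centres, 55 to 85 mm short of the white line
- line (a point): middle of the white line, on the plate's top surface; y runs along the line, x points away from the robot, z up. A sleeve at the mark has its axis over the line and its centre 23 mm above this point
- v_seat (a point): where the long sleeve's centre comes to lie in the pair of steel V-blocks on a plywood board, 62.5 mm above the table; y along the grooves, x across them towards the arm's hinge, z up. Each block is 24 mm long in y, centred at y = -37 and +37 mm (free gap of 50 mm between), 64 mm wide in x, with a 90 degree groove; top edges level with the sleeve's centre; in the gap the board lies 50 mm below
- hold_hinge (a point): hinge of the hold-down arm, 105 mm beyond v_seat along v_seat's x and 42 mm above it; the hinge line runs along y. Axes as v_seat's
- hold_arm (a joint): angle of the hold-down arm, a flat steel bar 165 mm long from the hinge, 20 mm wide, 14 thick (last 50 mm a grip 24 by 18). 0: level, pointing over the V-blocks to v_seat's -x; 1.57: straight up. Range -0.06 to 1.75, starts at 1.48 to 1.66; the stiff hinge (0.2 N m) stays where left. A rubber foot under the bar, 105 mm from the hinge, meets a seated sleeve's top at about 0.02
- cabinet_drawer0 (a joint): how far the drawer of the low grey cabinet (256 mm wide, 90 high, 200 deep, things on top) is pulled out, in m; 0 is shut. Starts at 0.112 to 0.130, takes 1 to 3 N to move, shuts towards drawer_in's +x
- drawer_in (a point): centre of the drawer's inner floor, moving with it; x points into the cabinet, z up. Inside it is 155 mm along x by 214 mm along y, walls 46 mm high. Only the part pulled out is open from above: from x = -78 mm to x = (joint value - 84 mm)
- cabinet_drawer0_handle (a point): middle of the drawer's bar handle, an 11 mm thick bar 120 mm long along y, standing 35 mm off the drawer's front, 52 mm above the table; moves with the drawer
- flask: bystander: white vacuum flask with a black cap, 70 mm across, 217 mm tall, standing; origin under its centre
- phone: bystander: black phone lying flat, 74 by 150 by 9 mm; origin under its centre
- pliers: bystander: pliers with red handles, lying, 170 mm long, 50 mm wide, 20 mm high at most; origin near the joint
- motor0: bystander: green motor can, 42 mm across, 48 mm tall with a short shaft on top, standing; origin under its centre
- motor1: bystander: a second such green motor can
- motor2: bystander: a third such green motor can
- tape: bystander: white roll of tape lying flat, 100 mm across, 24 mm high; origin under its centre
Mind the look-alikes: they are no part of the job. What is shaped like the sleeve1 but red is not meant. Leave any pink look-alike of the long_sleeve alone.

How it is judged:
On the way, in this order (a step that is already met when the one before it is completed fails the run):
1. all sleeves present have been rolled (their scribed lines no longer up) and lie together along the white line on the plate, middle within 12 mm of it (x of long_sleeve in the frame of line between -0.012 and 0.012 m and z of long_sleeve in the frame of line between 0.018 and 0.028 m and y of long_sleeve in the frame of line between -0.2 and 0.2 m and angle between the y axis of each of long_sleeve, sleeve1, sleeve2, sleeve3 and the y axis of line, either way round below 0.2 rad and angle between each of long_sleeve, sleeve1, sleeve2, sleeve3's own z axis and vertical above 0.5 rad and linear speed of each of long_sleeve, sleeve1, sleeve2, sleeve3 below 0.02 m/s and x of sleeve1 in the frame of line between -0.012 and 0.012 m and z of sleeve1 in the frame of line between 0.018 and 0.028 m and y of sleeve1 in the frame of line between -0.2 and 0.2 m and x of sleeve2 in the frame of line between -0.012 and 0.012 m and z of sleeve2 in the frame of line between 0.018 and 0.028 m and y of sleeve2 in the frame of line between -0.2 and 0.2 m and x of sleeve3 in the frame of line between -0.012 and 0.012 m and z of sleeve3 in the frame of line between 0.018 and 0.028 m and y of sleeve3 in the frame of line between -0.2 and 0.2 m), for 0.2 s.
2. the long sleeve lies in both V-blocks, let go, while the hold-down arm is still up (x of long_sleeve in the frame of v_seat between -0.004 and 0.004 m and z of long_sleeve in the frame of v_seat between -0.004 and 0.004 m and y of long_sleeve in the frame of v_seat between -0.015 and 0.015 m and angle between the y axis of long_sleeve and the y axis of v_seat, either way round below 0.06 rad and contact force between the fingers and long_sleeve below 0.3 N and linear speed of long_sleeve below 0.02 m/s and value of joint hold_arm above 0.7 rad), for 0.3 s.
At the end, for the whole second after the job is handed in: The long sleeve is bedded in both V-blocks (within 4 mm, centred along the grooves within 15 mm) with the hold-down arm's foot down on it (arm angle below 0.06 rad), every short sleeve that is there lies in the drawer, and the drawer is shut to within 8 mm (x of long_sleeve in the frame of v_seat between -0.004 and 0.004 m and z of long_sleeve in the frame of v_seat between -0.004 and 0.004 m and y of long_sleeve in the frame of v_seat between -0.015 and 0.015 m and angle between the y axis of long_sleeve and the y axis of v_seat, either way round below 0.06 rad and contact force between the fingers and long_sleeve below 0.3 N and linear speed of long_sleeve below 0.02 m/s and value of joint hold_arm below 0.06 rad and value of joint cabinet_drawer0 below 0.008 m and x of sleeve1 in the frame of drawer_in between -0.08 and 0.08 m and y of sleeve1 in the frame of drawer_in between -0.11 and 0.11 m and z of sleeve1 in the frame of drawer_in between 0 and 0.04 m and contact force between the fingers and sleeve1 below 0.3 N and x of sleeve2 in the frame of drawer_in between -0.08 and 0.08 m and y of sleeve2 in the frame of drawer_in between -0.11 and 0.11 m and z of sleeve2 in the frame of drawer_in between 0 and 0.04 m and contact force between the fingers and sleeve2 below 0.3 N and x of sleeve3 in the frame of drawer_in between -0.08 and 0.08 m and y of sleeve3 in the frame of drawer_in between -0.11 and 0.11 m and z of sleeve3 in the frame of drawer_in between 0 and 0.04 m and contact force between the fingers and sleeve3 below 0.3 N); the robot touches nothing.
It fails at once if the flask is tipped over (angle between flask's own z axis and vertical above 0.5 rad).
It fails at once if one of the other things on the table is pushed more than 50 mm away (distance of any of flask, phone, pliers, tape, motor0, motor1, motor2 from where it was at the start of the episode above 0.05 m).
Of sleeve1, sleeve2, sleeve3 only 1 to 3 are there at a start; the rules pass over those that are not, and their reading is None.
At some moment in a run one of sleeve1, sleeve2, sleeve3 may be knocked a few centimetres aside while the robot is not near it.
Once in a run the grip may slacken for a moment while it holds something.
It also fails if it takes over 210 s, if anything falls off the work surface, if the arm or the gripper's body presses on something with over 40 N, if the wrist force passes 120 N, or if a joint passes its speed limit or range.

### The arm

A 6-joint arm with a two-finger parallel gripper is mounted at the origin on the work surface. World frame = base frame: x ahead of the robot, y to its left, z up, the work surface at z = 0. Lengths are in m, angles in rad, forces in N, time in s.
With the tool pointing down it reaches from about 0.25 to 0.8 m from the base axis. Payload 3.9 kg.
Tool frame: the origin (TCP) lies at the very end of the fingers, on their centre line; the grasp point (between the pads) lies 19 mm behind it; z points along the fingers, y is the direction in which the jaws open and shut (so a half turn about z gives the same grasp; the last joint's range is limited). The gripper opens to 85 mm and grips with 20 to 120 N. Pads are 22 mm wide; open, the fingers measure 114 mm over their backs; the gripper's body (76 mm by 85 mm) begins 54 mm behind the grasp point. The pads swing forward as they close: fully open they stand 13 mm farther back than shut.
Start: joints at [-1.204, 0.26, -0.138, 1.173, 0, 1.571], TCP at [0.188, -0.49, 0.231] pointing down, gripper open.
Joint ranges: [-2.78, 2.78], [-0.83, 1.72], [-1.28, 1.37], [-1.9, 2.12], [-1.57, 1.48], [-3.14, 3.14]. Speed limits (rad/s): [2.57, 2.57, 3.14, 3.14, 3.14, 3.14].

### API

Orientations are given as a rotation vector (axis times angle).
In Python, from cell import robot, vision gives the robot as it stands. The module is installed in compiled form; this text tells all that it offers.
- The arm moves only by the shell command python3 -m creep 'ROWS' [FORCE]. ROWS is JSON, a list of rows, each an object of numbers: "fingers": the opening, from 0 (shut) to 1 (fully open); "x", "y", "z": the shift along the world's x, y, z in mm; "ax", "ay", "az": the turn, a rotation vector about the world's x, y, z in degrees. In form: [{"fingers": .., "x": .., "y": .., "z": .., "ax": .., "ay": .., "az": ..}, ...]. A call has 1 to 5 rows; each row is the pose to reach, as a shift and turn from the pose measured when the call began; what a row does not reach only later rows make up. A row lasts 1/8 s, in which the tool goes at most 62.5 mm and 10.7 degrees, less where a joint would pass 70% of its speed; a pose out of reach is approached as far as the arm can. A call with a gripper value outside its range is refused whole. The fingers move at their own pace and stop on an object; FORCE is the grip in N (left out, the last holds). Time passes only in rows, so rows that repeat a pose let the fingers close. It gives the time, the measured TCP pose, the force and the opening at its end, in the units of the state.
- robot.observe(): the state, without advancing time (a new reading comes with each control period).
- vision.read_camera(name): name is "scene" or "top" or "wrist"; returns a dict with "image" (420x560x3 uint8, red, green, blue), "z_map" (420x560 float32, m along the optical axis (not along the pixel's ray), 0 where there is no reading), "camera_matrix" (3x3 intrinsics, pixels), "k1" (the pictures are not rectified: a ray, as slopes to the right and down, at radius r is drawn at 1 + k1 r^2 times it, then the intrinsics apply), "xyz" and "rotation" of the camera in the world; the wrist camera has in their place "tool_from_camera" (4x4, takes a point from camera to tool coordinates, whose origin is the TCP and whose axes are the flange's). Camera axes: x right, y up, looking along -z (the intrinsics and any distortion apply to the point x, -y, -z); pixel columns grow to the right and rows downward; lengths in m; the calibration is good to about 2 mm. A picture is of the moment at which its call begins: read the wrist's pose just before it.
- robot.job_done(): hands the job in, once; it reports no verdict.
Trained networks look in a picture, given as the dict that the camera call returned (one of the last four; its "shot" number tells which), for a name from the list of things; names that differ only in an ending like _2 or _b are one class to them, and where a whole thing is asked for, a point or a joint stands for the part that bears it (a point fixed in the world has none). Each returns a list of dicts, best first, with "score" (0 to 1); they miss things now and then, are a little off and sometimes report something else, mostly with a low value. They report only what shows in the picture. A call takes as long as a camera call. They do not tell look-alikes from the thing itself.
- vision.outline_of(picture, label): "mask" (420x560 bool, what is visible of it) and "bbox" ([left, top, width, height] in pixels, round what is visible of it).
The state is a dict: "clock": time; "joint_positions": joint angles; "joint_velocities": joint speeds; "tau": joint torques, N m; "tcp_pos": TCP position; "ee_rot": TCP orientation; "ft_force": force on the tool from outside, world axes, zero at the start; "wrist_torque": the same for the moment, N m; "width": opening from 0.0 (shut) to 1.0 (fully open).
Only numpy, scipy, OpenCV 4.12 (cv2) and the standard library are available. Lean on these libraries where they do the work, as an engineer would, in place of code of your own. Each camera call takes 0.05 s, during which the arm holds its last target. There are 200 camera calls.

## Working session

There is one attempt and no reset: what is moved stays moved. The work goes in short steps, Python scripts to look and compute and a shell command to move; the robot and the scene stay as the last step left them, time stands still between calls to the robot, and variables do not carry over. Pictures are saved under pics/ and viewed, about 12 in all and at most 16, crops included, and the job is handed in when it is done.

```bash
mkdir -p pics; cat > h.py <<'E'
import numpy as np, cv2
from cell import robot, vision
from scipy.spatial.transform import Rotation as R
def shot(name):
    s=robot.observe(); p=vision.read_camera(name)
    if name=='wrist':
        T=np.eye(4); T[:3,:3]=R.from_rotvec(s['ee_rot']).as_matrix(); T[:3,3]=s['tcp_pos']
        C=T@np.array(p['tool_from_camera'])
        p['C']=C
    else:
        C=np.eye(4); r=np.array(p['rotation']); C[:3,:3]=r if r.shape==(3,3) else R.from_rotvec(r).as_matrix(); C[:3,3]=p['xyz']; p['C']=C
    return p
def slopes(p,uv):
    K=np.array(p['camera_matrix']); uv=np.asarray(uv,float).reshape(-1,1,2)
    return cv2.undistortPoints(uv,K,np.array([p['k1'],0,0,0,0.])).reshape(-1,2)
def on_z(p,uv,z):
    a=slopes(p,uv); d=np.c_[a[:,0],-a[:,1],-np.ones(len(a))]@p['C'][:3,:3].T; o=p['C'][:3,3]
    return o+d*((z-o[2])/d[:,2])[:,None]
def cloud(p):
    h,w=p['z_map'].shape; v,u=np.mgrid[:h,:w]
    a=slopes(p,np.c_[u.ravel(),v.ravel()]); z=p['z_map'].ravel()[:,None]
    q=np.c_[a[:,:1],-a[:,1:],-np.ones((len(a),1))]*z
    X=q@p['C'][:3,:3].T+p['C'][:3,3]; X[z[:,0]==0]=np.nan
    return X.reshape(h,w,3)
def proj(p,X):
    q=(np.atleast_2d(X)-p['C'][:3,3])@p['C'][:3,:3]
    a=q[:,:2]/-q[:,2:]; a[:,1]*=-1; r2=(a**2).sum(1,keepdims=True); a=a*(1+p['k1']*r2)
    K=np.array(p['camera_matrix']); return a@K[:2,:2].T+K[:2,2]
def save(p,n): cv2.imwrite('pics/'+n,p['image'][:,:,::-1])
E
python3 - <<'E'
from h import *
a=shot('top'); b=shot('scene'); 
im=np.hstack([a['image'],b['image']]); cv2.imwrite('pics/a.png',cv2.resize(a['image'][:,:,::-1],(800,600),interpolation=cv2.INTER_CUBIC)); save(b,'b.png')
print(a['xyz'],b['xyz'],a['k1'])
for n in ['long_sleeve','sleeve1','plate','hold_arm','cabinet_drawer0','drawer_in','cabinet_drawer0_handle','flask','phone','pliers','motor0','tape']:
    for p in (a,b):
        X=cloud(p)
        for d in vision.outline_of(p,n):
            m=d['mask']; q=X[m]; print(n,'top' if p is a else 'scene',round(d['score'],2),d['bbox'],np.nanmedian(q,0).round(3),'max z',np.nanpercentile(q[:,2],97).round(3))
E
```

```text
[ 0.31655459 -0.02318993  1.40041009] [1.46814762 0.26074059 0.75935073] -0.18028846260048503
long_sleeve top 0.63 [197.1, 182.5, 33.5, 18.9] [0.518 0.137 0.052] max z 0.059
long_sleeve top 0.57 [130.2, 297.5, 36.2, 26.2] [0.186 0.328 0.042] max z 0.049
long_sleeve scene 0.97 [321.8, 228.5, 29.0, 18.4] [0.537 0.155 0.05 ] max z 0.058
long_sleeve scene 0.65 [383.9, 185.6, 31.2, 21.8] [0.204 0.335 0.034] max z 0.048
long_sleeve scene 0.2 [337.8, 205.6, 50.1, 12.1] [0.31  0.236 0.01 ] max z 0.014
sleeve1 top 0.95 [406.0, 239.2, 21.8, 28.1] [ 0.34  -0.438  0.042] max z 0.049
sleeve1 top 0.8 [300.4, 187.9, 16.0, 20.6] [ 0.497 -0.129  0.051] max z 0.059
sleeve1 top 0.63 [265.9, 183.7, 21.3, 18.6] [ 0.512 -0.041  0.051] max z 0.059
sleeve1 scene 0.72 [241.1, 215.6, 21.7, 15.8] [ 0.514 -0.12   0.045] max z 0.057
sleeve1 scene 0.55 [266.1, 219.9, 23.7, 18.5] [ 0.532 -0.032  0.046] max z 0.058
plate top 0.61 [185.5, 131.8, 149.0, 113.7] [0.546 0.005 0.01 ] max z 0.028
plate top 0.61 [236.5, 108.9, 17.9, 16.6] [0.737 0.049 0.046] max z 0.053
plate scene 0.79 [212.0, 199.7, 147.1, 95.0] [ 0.57  
[... 1968 characters left out ...]
x z 0.054
motor0 top 0.48 [236.8, 109.8, 16.9, 15.0] [0.735 0.048 0.047] max z 0.053
motor0 scene 0.82 [273.1, 273.1, 20.2, 23.6] [0.754 0.054 0.033] max z 0.051
motor0 scene 0.77 [229.7, 270.3, 19.7, 25.2] [ 0.772 -0.061  0.042] max z 0.051
motor0 scene 0.56 [247.5, 276.5, 20.5, 25.1] [ 0.793 -0.007  0.038] max z 0.051
motor0 scene 0.5 [295.6, 232.5, 29.9, 79.1] [0.789 0.131 0.136] max z 0.217
tape top 0.61 [292.3, 90.2, 36.0, 34.1] [ 0.779 -0.15   0.022] max z 0.029
tape top 0.31 [90.2, 169.2, 87.1, 67.2] [0.507 0.361 0.023] max z 0.078
tape scene 0.96 [198.1, 268.5, 34.8, 27.8] [ 0.78  -0.136  0.022] max z 0.027
tape scene 0.46 [216.9, 186.8, 43.2, 14.9] [ 0.316 -0.243  0.01 ] max z 0.013
```

View pics/a.png

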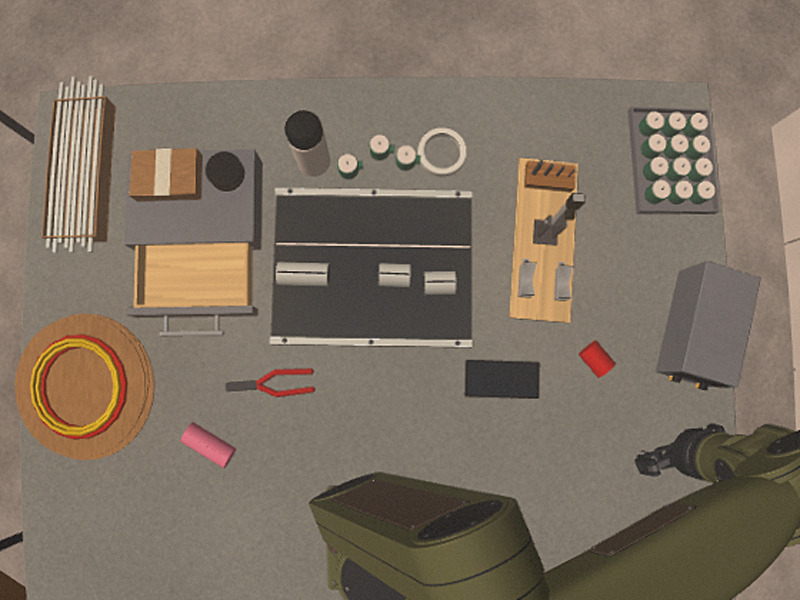

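View pics/b.png

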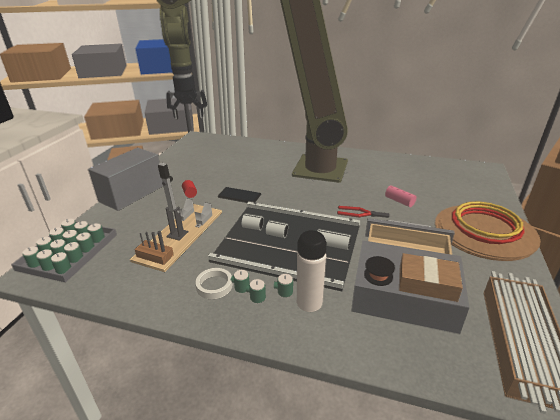

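The pictures show the aluminium long sleeve at (302,273) in the 800 px top view and two short ones at (394,274) and (440,282). The white line runs along row 245. The pink tube at (208,445) and the red one at (597,358) are look-alikes lying off the plate, so I'll leave them. The V-blocks are at (528,279) and (564,281), and the open drawer is at (193,275).

```bash
python3 - <<'E'
from h import *
p=shot('top'); X=cloud(p); g=p['image'].astype(int)
s=560/800
def ax(pts):
    c=pts.mean(0); u,_,v=np.linalg.svd(pts-c,full_matrices=False); return c,v[0]
# line
lo=on_z(p,[[272*s+u,245*s] for u in range(8,138)],0.010)
pts=[]
for u in range(200,325):
    col=g[160:182,u].sum(1); b=col-np.median(col); b[b<60]=0
    if b.sum()>0: pts.append([u,160+(np.arange(22)*b).sum()/b.sum()])
L=on_z(p,pts,0.010)[:,:2]; k=np.polyfit(L[:,1],L[:,0],1); r=L[:,0]-np.polyval(k,L[:,1]); L=L[abs(r)<.004]; k=np.polyfit(L[:,1],L[:,0],1)
print('line x=%.4f*y+%.4f'%tuple(k),'y',L[:,1].min(),L[:,1].max(),len(L))
# plate bars
for nm in ['long_sleeve','sleeve1']:
    for d in vision.outline_of(p,nm):
        m=d['mask']; Q=X[m]; Q=Q[(Q[:,2]>.04)]; top=np.nanpercentile(Q[:,2],90)
        (c,wh,a)=cv2.minAreaRect(np.argwhere(m)[:,::-1].astype(np.float32))
        e=cv2.boxPoints((c,wh,a)); E=on_z(p,e,.040); print(nm,round(d['score'],2),np.round(E[:,:2],3).tolist(),'c',E.mean(0).round(4),'col',g[m].mean(0).round(), 'toppts',np.nanmean(Q[Q[:,2]>top-.006],0).round(4))
im=cv2.resize(g[100:240,80:430].astype(np.uint8)[:,:,::-1],None,fx=2.28,fy=2.28,interpolation=cv2.INTER_CUBIC)
cv2.imwrite('pics/c.png',im)
# heights in V-block board & drawer
for nm,(x0,x1,y0,y1) in {'V':(.4,.75,-.42,-.25),'D':(.36,.66,.2,.5)}.items():
    m=(X[...,0]>x0)&(X[...,0]<x1)&(X[...,1]>y0)&(X[...,1]<y1); Q=X[m]
    for za,zb in [(0,.008),(.008,.018),(.018,.03),(.03,.045),(.045,.056),(.056,.068),(.068,.085),(.085,.1),(.1,.3)]:
        q=Q[(Q[:,2]>=za)&(Q[:,2]<zb)]
        if len(q)>5: print(nm,za,zb,len(q),np.percentile(q,2,0).round(3),np.percentile(q,98,0).round(3))
E
```

```text
line x=0.0324*y+0.5801 y -0.18093546389523688 0.17723676133294955 125
long_sleeve 0.62 [[0.499, 0.194], [0.545, 0.192], [0.54, 0.087], [0.494, 0.089]] c [0.5192 0.1404 0.04  ] col [157. 148. 134.] toppts [0.5197 0.141  0.0549]
long_sleeve 0.62 [[0.194, 0.388], [0.235, 0.363], [0.182, 0.27], [0.141, 0.294]] c [0.1876 0.3286 0.04  ] col [182.  99. 110.] toppts [0.1869 0.3312 0.0452]
long_sleeve 0.44 [[0.817, -0.095], [0.816, -0.189], [0.716, -0.185], [0.717, -0.093]] c [ 0.7666 -0.1407  0.04  ] col [187. 172. 153.] toppts [nan nan nan]
sleeve1 0.89 [[0.355, -0.397], [0.383, -0.436], [0.328, -0.479], [0.3, -0.44]] c [ 0.3414 -0.4381  0.04  ] col [164.  54.  48.] toppts [ 0.3403 -0.4417  0.0455]
sleeve1 0.65 [[0.519, -0.097], [0.518, -0.162], [0.473, -0.161], [0.474, -0.096]] c [ 0.4962 -0.1289  0.04  ] col [154. 145. 132.] toppts [ 0.4971 -0.129   0.0546]
sleeve1 0.59 [[0.538, -0.013], [0.537, -0.072], [0.491, -0.071], [0.492, -0.012]] c [ 0.5146 -0.0422  0.04  ] col [159. 150. 136.] toppts [ 0.5143 -0.0411  0.0545]
V 0 0.008 1244 [ 0.403 -0.418  0.   ] [ 0.74  -0.252  0.008]
V 0.008 0.
[... 356 characters left out ...]
 -0.32   0.085]
V 0.085 0.1 38 [ 0.589 -0.397  0.085] [ 0.719 -0.319  0.099]
V 0.1 0.3 356 [ 0.585 -0.365  0.102] [ 0.721 -0.324  0.272]
D 0 0.008 1626 [0.362 0.203 0.   ] [0.642 0.496 0.007]
D 0.008 0.018 509 [0.365 0.2   0.008] [0.624 0.498 0.018]
D 0.018 0.03 2688 [0.465 0.244 0.018] [0.585 0.462 0.028]
D 0.03 0.045 195 [0.439 0.228 0.03 ] [0.65  0.474 0.045]
D 0.045 0.056 266 [0.401 0.228 0.046] [0.64  0.466 0.056]
D 0.056 0.068 495 [0.401 0.229 0.056] [0.629 0.472 0.068]
D 0.068 0.085 825 [0.439 0.229 0.068] [0.65  0.476 0.085]
D 0.085 0.1 2600 [0.577 0.233 0.085] [0.658 0.481 0.095]
D 0.1 0.3 38 [0.659 0.371 0.101] [0.66  0.444 0.14 ]
  return np.nanmean(a, axis, out=out, keepdims=keepdims)
<stdin>:19: RuntimeWarning: Mean of empty slice
```

View pics/c.png

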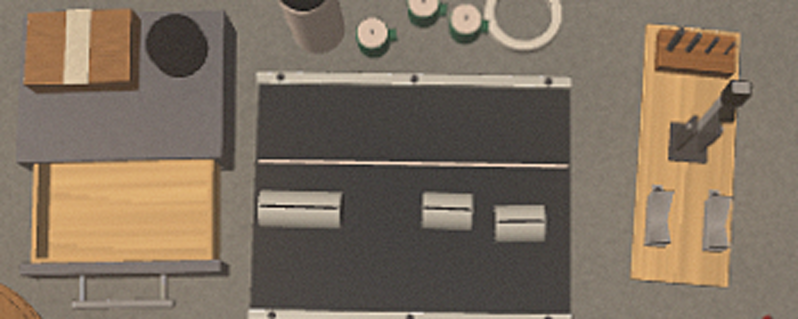

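```bash
python3 - <<'E'
from h import *
s=robot.observe(); print(R.from_rotvec(s['ee_rot']).as_matrix().round(3), s['tcp_pos'],s['width'],s['clock'])
p=shot('wrist'); print(np.array(p['tool_from_camera']).round(3))
# drawer front / handle lines and wood-floor
p=shot('top'); X=cloud(p)
# V-block board: outline of orange board pixels z 5..20mm, and block points
m=(X[...,0]>.44)&(X[...,0]<.56)&(X[...,1]>-.44)&(X[...,1]<-.24)&(X[...,2]>.03)
q=X[m]
for y0 in np.arange(-.42,-.26,.012):
    k=q[(q[:,1]>=y0)&(q[:,1]<y0+.012)]
    if len(k)>3: print('V y%.3f n%d x %.3f..%.3f z %.3f..%.3f  xminz %.3f'%(y0,len(k),k[:,0].min(),k[:,0].max(),k[:,2].min(),k[:,2].max(),k[k[:,2].argsort()[:5],0].mean()))
m=(X[...,0]>.53)&(X[...,0]<.64)&(X[...,1]>-.44)&(X[...,1]<-.24)&(X[...,2]>.1)
q=X[m]
for z0 in np.arange(.1,.29,.03):
    k=q[(q[:,2]>=z0)&(q[:,2]<z0+.03)]
    if len(k): print('arm z%.2f'%z0,len(k),k.min(0).round(3),k.max(0).round(3))
E
```

```text
[[ 0.933  0.359  0.   ]
 [ 0.359 -0.933 -0.   ]
 [-0.     0.    -1.   ]] [ 0.18828621 -0.49008237  0.23132855] 1.0017712601182516 1.45
[[-0.     0.959  0.283  0.072]
 [ 1.    -0.     0.001 -0.001]
 [ 0.001  0.283 -0.959 -0.143]
 [ 0.     0.     0.     1.   ]]
V y-0.396 n29 x 0.465..0.524 z 0.031..0.063  xminz 0.495
V y-0.384 n92 x 0.460..0.524 z 0.030..0.065  xminz 0.496
V y-0.372 n84 x 0.461..0.527 z 0.030..0.062  xminz 0.482
V y-0.324 n25 x 0.481..0.530 z 0.031..0.060  xminz 0.503
V y-0.312 n93 x 0.468..0.533 z 0.030..0.066  xminz 0.495
V y-0.300 n98 x 0.469..0.534 z 0.030..0.064  xminz 0.497
V y-0.288 n4 x 0.470..0.479 z 0.041..0.057  xminz 0.474
arm z0.10 72 [ 0.589 -0.37   0.101] [ 0.616 -0.329  0.13 ]
arm z0.13 26 [ 0.595 -0.358  0.13 ] [ 0.609 -0.339  0.158]
arm z0.16 23 [ 0.595 -0.349  0.16 ] [ 0.609 -0.339  0.185]
arm z0.19 62 [ 0.583 -0.359  0.19 ] [ 0.61  -0.339  0.22 ]
arm z0.22 50 [ 0.584 -0.362  0.22 ] [ 0.615 -0.338  0.25 ]
arm z0.25 98 [ 0.598 -0.363  0.25 ] [ 0.618 -0.338  0.274]
```

```bash
python3 -m creep '[{"fingers":0.3,"x":40,"y":45,"z":-10,"az":-5},{"fingers":0.3,"x":75,"y":90,"z":-20,"az":-10},{"fingers":0.3,"x":110,"y":135,"z":-30,"az":-15},{"fingers":0.3,"x":140,"y":180,"z":-40,"az":-20},{"fingers":0.3,"x":170,"y":225,"z":-50,"az":-23}]' 30
python3 -m creep '[{"fingers":0.3,"x":30,"y":45,"z":-10},{"fingers":0.3,"x":60,"y":90,"z":-20},{"fingers":0.3,"x":90,"y":135,"z":-30},{"fingers":0.3,"x":120,"y":180,"z":-40},{"fingers":0.3,"x":147,"y":223,"z":-51}]'
python3 - <<'E'
from h import *
s=robot.observe(); print(R.from_rotvec(s['ee_rot']).as_matrix().round(3).tolist(),s['tcp_pos'],s['width'],s['ft_force'])
p=shot('wrist'); save(p,'d.png')
E
```

```text
[[0.933, 0.359, 0.0], [0.359, -0.933, 0.0], [0.0, -0.0, -1.0]] [ 0.18828893 -0.49005074  0.231312  ] 1.0015160612265923 [ 0.28288129 -1.23913971  0.30382752]validation failed for argument at $[0]...
validation failed for argument at $[0]...
```

View pics/d.png

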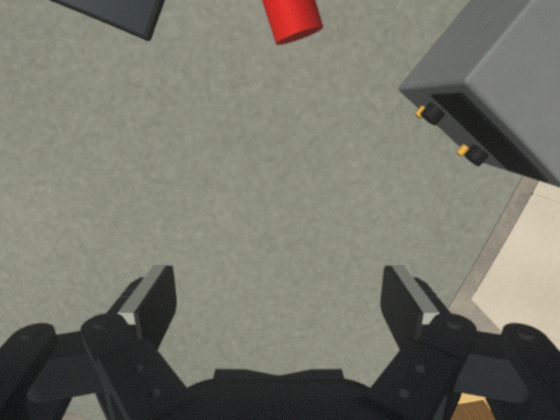

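The call was refused and nothing moved, most likely because every row needs all seven keys. The picture shows only the open fingers and the red look-alike at (293,20).

```bash
python3 -m creep '[{"fingers":0.3,"x":40,"y":45,"z":-10,"ax":0,"ay":0,"az":-5},{"fingers":0.3,"x":75,"y":90,"z":-20,"ax":0,"ay":0,"az":-10},{"fingers":0.3,"x":110,"y":135,"z":-30,"ax":0,"ay":0,"az":-15},{"fingers":0.3,"x":140,"y":180,"z":-40,"ax":0,"ay":0,"az":-20},{"fingers":0.3,"x":170,"y":225,"z":-50,"ax":0,"ay":0,"az":-23}]' 30
python3 -m creep '[{"fingers":0.3,"x":30,"y":45,"z":-10,"ax":0,"ay":0,"az":0},{"fingers":0.3,"x":60,"y":90,"z":-20,"ax":0,"ay":0,"az":0},{"fingers":0.3,"x":90,"y":135,"z":-30,"ax":0,"ay":0,"az":0},{"fingers":0.3,"x":120,"y":180,"z":-40,"ax":0,"ay":0,"az":0},{"fingers":0.3,"x":147,"y":223,"z":-51,"ax":0,"ay":0,"az":0}]'
python3 - <<'E'
from h import *
s=robot.observe(); print(R.from_rotvec(s['ee_rot']).as_matrix().round(3).tolist(),s['tcp_pos'],s['width'],s['ft_force'])
p=shot('wrist'); save(p,'e.png')
E
```

```text
clock: 2.22
tcp_pos: [0.3593, -0.2637, 0.1812]
ee_rot: [3.141, -0.058, 0.001]
ft_force: [0.7, -0.3, 0.5]
width: 0.302
clock: 2.85
tcp_pos: [0.5075, -0.039, 0.1301]
ee_rot: [3.14, -0.057, 0.003]
ft_force: [0.3, -0.9, 0.4]
width: 0.303
[[0.999, -0.036, 0.002], [-0.036, -0.999, -0.001], [0.002, 0.001, -1.0]] [ 0.5075298  -0.03903373  0.13014027] 0.30263627581268226 [ 0.27318968 -0.88173579  0.43710982]
```

View pics/e.png

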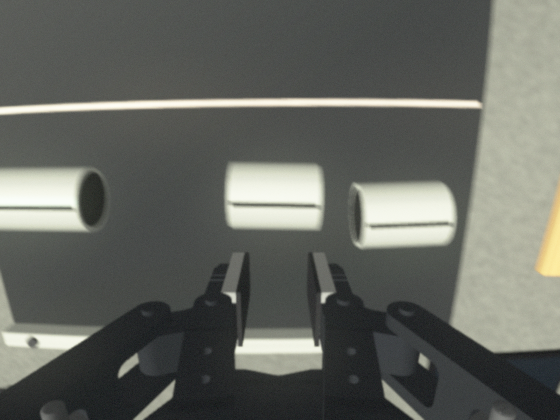

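The wrist view shows the long sleeve at (40,200), short sleeve A at (275,197), short sleeve B at (405,214) and the line along row 104. Next I'll measure the offsets from this view.

```bash
cat > m.py <<'E'
from h import *
def measure(p,verbose=True):
    """sleeves on plate (from depth) & line, from any camera"""
    X=cloud(p); g=p['image'].astype(int)
    m=(np.abs(X[...,2]-.010)<.006)&(X[...,0]>.55)&(X[...,0]<.615)&(X[...,1]>-.185)&(X[...,1]<.185)&(g.min(2)>120)
    L=on_z(p,np.argwhere(m)[:,::-1],.010); k=None
    if len(L)>20:
        k=np.polyfit(L[:,1],L[:,0],1)
        for _ in range(3):
            r=L[:,0]-np.polyval(k,L[:,1]); L=L[abs(r)<max(.003,2*r.std())] ; k=np.polyfit(L[:,1],L[:,0],1)
        print('line x=%.4f y + %.4f n%d'%(*k,len(L)))
    z=X[...,2]; mm=((z>.035)&(z<.064)&(X[...,0]>.44)&(X[...,0]<.70)&(X[...,1]>-.21)&(X[...,1]<.22)&(g.max(2)-g.min(2)<60)).astype(np.uint8)
    n,lab,st,_=cv2.connectedComponentsWithStats(mm)
    for i in range(1,n):
        if st[i,4]<60: continue
        Q=X[lab==i]; t=np.percentile(Q[:,2],95)
        Q2=Q[Q[:,2]>t-.005]; r=cv2.minAreaRect(Q2[:,:2].astype(np.float32)*1000)
        c=Q2.mean(0); u=np.linalg.svd(Q2[:,:2]-c[:2],full_matrices=False)[2][0]; u*=np.sign(u[1])
        s='' if k is None else 'dx_line %.1f'%(1000*(c[0]-np.polyval(k,c[1])))
        print('slv rect c',np.round(r[0],1),'size',np.round(r[1],1),'mean',c.round(4),'ztop %.4f'%t,'slope dx/dy %.3f'%(u[0]/u[1]),s)
if __name__=='__main__':
    import sys; s=robot.observe(); print('tcp',s['tcp_pos'].round(4),'F',np.round(s['ft_force'],1),s['clock'])
    for n in sys.argv[1:]: print(n); measure(shot(n))
E
python3 m.py wrist top
```

```text
tcp [ 0.5106 -0.0342  0.1289] F [ 4.8  3.6 -0.3] 2.9
wrist
line x=0.0296 y + 0.5803 n3514
slv rect c [515.8 -37.9] size [59.9 29.7] mean [ 0.5168 -0.0378  0.0549] ztop 0.0568 slope dx/dy 0.055 dx_line -62.4
slv rect c [520.2 127.8] size [71.9 29.6] mean [0.5205 0.1239 0.055 ] ztop 0.0568 slope dx/dy 0.022 dx_line -63.4
slv rect c [ 499.5 -126.5] size [30.2 61.3] mean [ 0.5002 -0.1256  0.0548] ztop 0.0567 slope dx/dy -0.002 dx_line -76.4
top
line x=0.0312 y + 0.5801 n99
slv rect c [518.  140.3] size [100.3  31.9] mean [0.5192 0.1402 0.0559] ztop 0.0583 slope dx/dy 0.019 dx_line -65.3
slv rect c [ 496.9 -140.2] size [39.2 27.5] mean [ 0.4984 -0.1406  0.0561] ztop 0.0586 slope dx/dy 0.127 dx_line -77.3
```

```bash
python3 -m creep '[{"fingers":0.3,"x":-4,"y":-7,"z":-40,"ax":0,"ay":0,"az":0},{"fingers":0.3,"x":-4,"y":-7,"z":-68,"ax":0,"ay":0,"az":0},{"fingers":0.3,"x":-4,"y":-7,"z":-68,"ax":0,"ay":0,"az":0},{"fingers":0.3,"x":-4,"y":-7,"z":-68,"ax":0,"ay":0,"az":0}]'
for i in 1 2 3; do python3 -m creep '[{"fingers":0.3,"x":0,"y":0,"z":-2,"ax":0,"ay":0,"az":0},{"fingers":0.3,"x":0,"y":0,"z":-2,"ax":0,"ay":0,"az":0}]'; done
```

```text
clock: 3.5
tcp_pos: [0.5036, -0.0465, 0.0627]
ee_rot: [3.14, -0.053, 0.002]
ft_force: [0.5, -0.5, -0.4]
width: 0.3
clock: 3.75
tcp_pos: [0.5044, -0.0467, 0.0617]
ee_rot: [3.14, -0.053, 0.006]
ft_force: [0.2, -0.2, -0.1]
width: 0.297
clock: 4.0
tcp_pos: [0.5045, -0.0467, 0.0598]
ee_rot: [3.14, -0.053, 0.006]
ft_force: [-0.7, -0.4, -0.5]
width: 0.297
clock: 4.25
tcp_pos: [0.5042, -0.0466, 0.0576]
ee_rot: [3.14, -0.053, 0.005]
ft_force: [0.2, 0.2, -0.2]
width: 0.298
```

```bash
for i in 1 2 3 4; do python3 -m creep '[{"fingers":0.3,"x":1,"y":1,"z":-1.5,"ax":0,"ay":0,"az":0},{"fingers":0.3,"x":1,"y":1,"z":-1.5,"ax":0,"ay":0,"az":0}]' | grep -E 'tcp|force'; done
```

```text
tcp_pos: [0.5052, -0.0455, 0.0558]
ft_force: [-0.1, -0.4, -0.4]
tcp_pos: [0.508, -0.0455, 0.0556]
ft_force: [-0.9, -2.2, 5.9]
tcp_pos: [0.5111, -0.0456, 0.0556]
ft_force: [-0.1, -1.5, 7.9]
tcp_pos: [0.5143, -0.0457, 0.0557]
ft_force: [0.3, -3.3, 7.3]
```

```bash
python3 -m creep '[{"fingers":0.3,"x":6,"y":0,"z":-1.5,"ax":0,"ay":0,"az":0},{"fingers":0.3,"x":12,"y":0,"z":-1.5,"ax":0,"ay":0,"az":0},{"fingers":0.3,"x":18,"y":0,"z":-1.5,"ax":0,"ay":0,"az":0},{"fingers":0.3,"x":18,"y":0,"z":-1.5,"ax":0,"ay":0,"az":0}]' | grep -E 'tcp|force'
python3 m.py wrist
python3 -m creep '[{"fingers":0.3,"x":0,"y":0,"z":6,"ax":0,"ay":0,"az":0},{"fingers":0.3,"x":-30,"y":0,"z":25,"ax":0,"ay":0,"az":0},{"fingers":0.3,"x":-30,"y":0,"z":25,"ax":0,"ay":0,"az":0},{"fingers":0.3,"x":-30,"y":0,"z":25,"ax":0,"ay":0,"az":0}]' | grep -E 'tcp|force'
python3 m.py wrist
python3 -c "
from h import *
save(shot('wrist'),'f.png')"
```

```text
tcp_pos: [0.5349, -0.0468, 0.0559]
ft_force: [-1.1, -1.6, 8.9]
tcp [ 0.5349 -0.0468  0.0559] F [-1.1 -1.6  8.9] 5.75
wrist
line x=0.0302 y + 0.5803 n4753
slv rect c [531.9 -38.2] size [59.9 30.3] mean [ 0.5348 -0.039   0.055 ] ztop 0.0568 slope dx/dy 0.135 dx_line -44.3
slv rect c [517.8  92.9] size [ 7.8 35.6] mean [0.5154 0.0933 0.0513] ztop 0.0532 slope dx/dy -10.653 dx_line -67.7
slv rect c [ 500.4 -126.6] size [61.3 29.7] mean [ 0.5046 -0.1394  0.0545] ztop 0.0563 slope dx/dy 0.327 dx_line -71.4
tcp_pos: [0.5053, -0.0468, 0.081]
ft_force: [0.3, -0.5, 0.9]
tcp [ 0.5053 -0.0468  0.081 ] F [ 0.3 -0.5  0.9] 6.3
wrist
line x=0.0303 y + 0.5804 n4226
slv rect c [530.3 -38.7] size [60.4 30.2] mean [ 0.5314 -0.0388  0.0548] ztop 0.0566 slope dx/dy 0.052 dx_line -47.8
slv rect c [518.   98.1] size [16.  32.4] mean [0.5187 0.0973 0.0545] ztop 0.0563 slope dx/dy -5.717 dx_line -64.7
slv rect c [ 499.4 -126.7] size [61.1 30.3] mean [ 0.5004 -0.1255  0.0548] ztop 0.0567 slope dx/dy -0.000 dx_line -76.2
```

View pics/f.png

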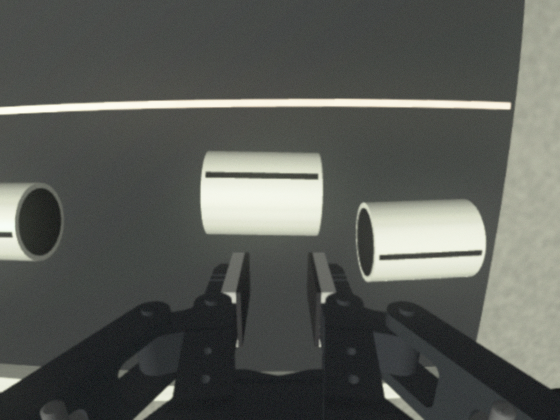

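The wrist view shows that sleeve A has rolled: its scribed line moved forward to row 175, and the sleeve stayed where I left it. I'll carry on with longer strokes.

```bash

python3 -m creep '[{"fingers":0.3,"x":15,"y":6,"z":-19,"ax":0,"ay":0,"az":0},{"fingers":0.3,"x":15,"y":6,"z":-19,"ax":0,"ay":0,"az":0},{"fingers":0.3,"x":15,"y":6,"z":-27,"ax":0,"ay":0,"az":0},{"fingers":0.3,"x":15,"y":6,"z":-27,"ax":0,"ay":0,"az":0}]' | grep -E 'tcp|force'
python3 -m creep '[{"fingers":0.3,"x":9,"y":0,"z":-1.5,"ax":0,"ay":0,"az":0},{"fingers":0.3,"x":18,"y":0,"z":-1.5,"ax":0,"ay":0,"az":0},{"fingers":0.3,"x":27,"y":-1,"z":-1.5,"ax":0,"ay":0,"az":0},{"fingers":0.3,"x":35,"y":-1,"z":-1.5,"ax":0,"ay":0,"az":0},{"fingers":0.3,"x":35,"y":-1,"z":-1.5,"ax":0,"ay":0,"az":0}]' | grep -E 'tcp|force'
python3 -m creep '[{"fingers":0.3,"x":0,"y":0,"z":8,"ax":0,"ay":0,"az":0},{"fingers":0.3,"x":-18,"y":0,"z":8,"ax":0,"ay":0,"az":0},{"fingers":0.3,"x":-18,"y":0,"z":8,"ax":0,"ay":0,"az":0},{"fingers":0.3,"x":-18,"y":0,"z":-1.5,"ax":0,"ay":0,"az":0},{"fingers":0.3,"x":-18,"y":0,"z":-1.5,"ax":0,"ay":0,"az":0}]' | grep -E 'tcp|force'
python3 m.py wrist
```

```text
tcp_pos: [0.5224, -0.0409, 0.0554]
ft_force: [-0.5, 0.1, 9.8]
tcp_pos: [0.5598, -0.0428, 0.0557]
ft_force: [1.1, -1.3, 7.6]
tcp_pos: [0.5449, -0.0429, 0.0556]
ft_force: [-0.3, -1.0, 9.3]
tcp [ 0.5449 -0.0429  0.0556] F [-0.3 -1.   9.3] 8.15
wrist
line x=0.0303 y + 0.5803 n4631
slv rect c [549.8 -39.5] size [60.5 31.6] mean [ 0.5532 -0.0395  0.055 ] ztop 0.0567 slope dx/dy 0.058 dx_line -25.9
slv rect c [518.7  97.1] size [12.7 31.7] mean [0.5187 0.0948 0.054 ] ztop 0.0559 slope dx/dy -6.989 dx_line -64.4
slv rect c [ 509.7 -143.3] size [47.3 20.1] mean [ 0.5062 -0.1437  0.0542] ztop 0.0561 slope dx/dy 0.417 dx_line -69.7
slv rect c [ 490.6 -114.2] size [15.8  5.3] mean [ 0.4906 -0.1143  0.0543] ztop 0.0562 slope dx/dy 1.205 dx_line -86.2
```

```bash

python3 -m creep '[{"fingers":0.3,"x":8,"y":0,"z":-1.5,"ax":0,"ay":0,"az":0},{"fingers":0.3,"x":16,"y":0,"z":-1.5,"ax":0,"ay":0,"az":0},{"fingers":0.3,"x":24,"y":-1,"z":-1.5,"ax":0,"ay":0,"az":0},{"fingers":0.3,"x":31,"y":-1,"z":-1.5,"ax":0,"ay":0,"az":0},{"fingers":0.3,"x":31,"y":-1,"z":-1.5,"ax":0,"ay":0,"az":0}]' | grep -E 'tcp|force'
python3 -m creep '[{"fingers":0.3,"x":0,"y":0,"z":8,"ax":0,"ay":0,"az":0},{"fingers":0.3,"x":-40,"y":0,"z":25,"ax":0,"ay":0,"az":0},{"fingers":0.3,"x":-40,"y":0,"z":25,"ax":0,"ay":0,"az":0},{"fingers":0.3,"x":-40,"y":0,"z":25,"ax":0,"ay":0,"az":0}]' | grep -E 'tcp|force'
python3 m.py wrist
```

```text
tcp_pos: [0.5795, -0.0447, 0.0553]
ft_force: [1.0, -1.9, 7.8]
tcp_pos: [0.5402, -0.0447, 0.0803]
ft_force: [0.6, -0.5, 0.4]
tcp [ 0.5402 -0.0447  0.0803] F [ 0.6 -0.5  0.4] 9.325
wrist
line x=0.0309 y + 0.5802 n3107
slv rect c [566.8 -40.8] size [60.3 30.6] mean [ 0.5673 -0.0408  0.0548] ztop 0.0566 slope dx/dy 0.058 dx_line -11.6
slv rect c [519.5 106.1] size [28.8 30. ] mean [0.5199 0.1023 0.0548] ztop 0.0566 slope dx/dy -3.096 dx_line -63.5
slv rect c [ 500.  -126.5] size [61.3 29.6] mean [ 0.5047 -0.1322  0.0544] ztop 0.0564 slope dx/dy 0.194 dx_line -71.5
```

```bash

python3 -m creep '[{"fingers":0.3,"x":19,"y":4,"z":-18,"ax":0,"ay":0,"az":0},{"fingers":0.3,"x":19,"y":4,"z":-18,"ax":0,"ay":0,"az":0},{"fingers":0.3,"x":19,"y":4,"z":-26,"ax":0,"ay":0,"az":0},{"fingers":0.3,"x":19,"y":4,"z":-26,"ax":0,"ay":0,"az":0}]' | grep -E 'tcp|force'
python3 -m creep '[{"fingers":0.3,"x":6,"y":0,"z":-1.5,"ax":0,"ay":0,"az":0},{"fingers":0.3,"x":13,"y":0,"z":-1.5,"ax":0,"ay":0,"az":0},{"fingers":0.3,"x":20,"y":-1,"z":-1.5,"ax":0,"ay":0,"az":0},{"fingers":0.3,"x":20,"y":-1,"z":-1.5,"ax":0,"ay":0,"az":0}]' | grep -E 'tcp|force'
python3 -m creep '[{"fingers":0.3,"x":0,"y":0,"z":8,"ax":0,"ay":0,"az":0},{"fingers":0.3,"x":-40,"y":-40,"z":30,"ax":0,"ay":0,"az":0},{"fingers":0.3,"x":-90,"y":-85,"z":40,"ax":0,"ay":0,"az":0},{"fingers":0.3,"x":-90,"y":-85,"z":40,"ax":0,"ay":0,"az":0},{"fingers":0.3,"x":-90,"y":-85,"z":40,"ax":0,"ay":0,"az":0}]' | grep -E 'tcp|force'
python3 m.py wrist
```

```text
tcp_pos: [0.5612, -0.0407, 0.0556]
ft_force: [0.2, 1.1, 6.6]
tcp_pos: [0.5835, -0.0419, 0.056]
ft_force: [-0.1, 0.1, 8.2]
tcp_pos: [0.4936, -0.1271, 0.0964]
ft_force: [-0.0, 0.4, -0.4]
tcp [ 0.4936 -0.1271  0.0964] F [-0.   0.4 -0.4] 11.0
wrist
line x=0.0305 y + 0.5805 n1925
slv rect c [577.  -41.1] size [61.8 31.2] mean [ 0.577  -0.0423  0.0549] ztop 0.0567 slope dx/dy 0.056 dx_line -2.2
slv rect c [ 499.4 -126.6] size [60.  29.5] mean [ 0.5001 -0.1266  0.055 ] ztop 0.0568 slope dx/dy 0.006 dx_line -76.5
```

```bash

python3 -m creep '[{"fingers":0.3,"x":-6,"y":0,"z":-34,"ax":0,"ay":0,"az":0},{"fingers":0.3,"x":-6,"y":0,"z":-34,"ax":0,"ay":0,"az":0},{"fingers":0.3,"x":-6,"y":0,"z":-42,"ax":0,"ay":0,"az":0},{"fingers":0.3,"x":-6,"y":0,"z":-42,"ax":0,"ay":0,"az":0}]' | grep -E 'tcp|force'
for i in 1 2; do
python3 -m creep '[{"fingers":0.3,"x":9,"y":0,"z":-1.5,"ax":0,"ay":0,"az":0},{"fingers":0.3,"x":18,"y":0,"z":-1.5,"ax":0,"ay":0,"az":0},{"fingers":0.3,"x":27,"y":-1,"z":-1.5,"ax":0,"ay":0,"az":0},{"fingers":0.3,"x":35,"y":-1,"z":-1.5,"ax":0,"ay":0,"az":0},{"fingers":0.3,"x":35,"y":-1,"z":-1.5,"ax":0,"ay":0,"az":0}]' | grep -E 'tcp|force'
python3 -m creep '[{"fingers":0.3,"x":0,"y":0,"z":8,"ax":0,"ay":0,"az":0},{"fingers":0.3,"x":-20,"y":0,"z":8,"ax":0,"ay":0,"az":0},{"fingers":0.3,"x":-20,"y":0,"z":8,"ax":0,"ay":0,"az":0},{"fingers":0.3,"x":-20,"y":0,"z":-1.5,"ax":0,"ay":0,"az":0},{"fingers":0.3,"x":-20,"y":0,"z":-1.5,"ax":0,"ay":0,"az":0}]' | grep -E 'tcp|force'
done
python3 m.py wrist
```

```text
tcp_pos: [0.4909, -0.1264, 0.0555]
ft_force: [0.4, 1.8, 2.3]
tcp_pos: [0.5293, -0.1267, 0.0558]
ft_force: [0.5, 3.4, 8.9]
tcp_pos: [0.5122, -0.1271, 0.0554]
ft_force: [0.0, 1.1, 8.9]
tcp_pos: [0.5514, -0.1275, 0.0553]
ft_force: [0.1, 2.6, 9.3]
tcp_pos: [0.5352, -0.1279, 0.0555]
ft_force: [-0.1, 0.2, 11.5]
tcp [ 0.5352 -0.1279  0.0555] F [-0.1  0.2 11.5] 14.05
wrist
line x=0.0311 y + 0.5803 n1944
slv rect c [577.1 -41.4] size [61.3 30.8] mean [ 0.5777 -0.0426  0.0548] ztop 0.0566 slope dx/dy 0.052 dx_line -1.3
slv rect c [ 539.2 -126.3] size [59.8 30.8] mean [ 0.542  -0.1268  0.055 ] ztop 0.0566 slope dx/dy 0.012 dx_line -34.4
```

```bash

python3 -m creep '[{"fingers":0.3,"x":7,"y":0,"z":-1.5,"ax":0,"ay":0,"az":0},{"fingers":0.3,"x":14,"y":0,"z":-1.5,"ax":0,"ay":0,"az":0},{"fingers":0.3,"x":21,"y":0,"z":-1.5,"ax":0,"ay":0,"az":0},{"fingers":0.3,"x":27,"y":0,"z":-1.5,"ax":0,"ay":0,"az":0},{"fingers":0.3,"x":27,"y":0,"z":-1.5,"ax":0,"ay":0,"az":0}]' | grep -E 'tcp|force'
python3 -m creep '[{"fingers":0.3,"x":0,"y":0,"z":8,"ax":0,"ay":0,"az":0},{"fingers":0.3,"x":-22,"y":0,"z":8,"ax":0,"ay":0,"az":0},{"fingers":0.3,"x":-22,"y":0,"z":8,"ax":0,"ay":0,"az":0},{"fingers":0.3,"x":-22,"y":0,"z":-1.5,"ax":0,"ay":0,"az":0},{"fingers":0.3,"x":-22,"y":0,"z":-1.5,"ax":0,"ay":0,"az":0}]' | grep -E 'tcp|force'
python3 m.py wrist
```

```text
tcp_pos: [0.5665, -0.1281, 0.0556]
ft_force: [0.8, 1.2, 9.8]
tcp_pos: [0.5477, -0.1284, 0.0552]
ft_force: [-0.4, -0.1, 8.5]
tcp [ 0.5477 -0.1284  0.0552] F [-0.4 -0.1  8.5] 15.35
wrist
line x=0.0296 y + 0.5803 n1934
slv rect c [577.7 -41.1] size [61.7 30.3] mean [ 0.578  -0.0427  0.0548] ztop 0.0566 slope dx/dy 0.058 dx_line -1.0
slv rect c [ 553.1 -126.5] size [60.1 34.2] mean [ 0.5576 -0.1269  0.0551] ztop 0.0567 slope dx/dy 0.010 dx_line -18.9
```

```bash

python3 -m creep '[{"fingers":0.3,"x":8,"y":0,"z":-1.5,"ax":0,"ay":0,"az":0},{"fingers":0.3,"x":16,"y":0,"z":-1.5,"ax":0,"ay":0,"az":0},{"fingers":0.3,"x":25,"y":0,"z":-1.5,"ax":0,"ay":0,"az":0},{"fingers":0.3,"x":33,"y":0,"z":-1.5,"ax":0,"ay":0,"az":0},{"fingers":0.3,"x":33,"y":0,"z":-1.5,"ax":0,"ay":0,"az":0}]' | grep -E 'tcp|force'
python3 -m creep '[{"fingers":0.3,"x":0,"y":0,"z":8,"ax":0,"ay":0,"az":0},{"fingers":0.3,"x":-40,"y":0,"z":25,"ax":0,"ay":0,"az":0},{"fingers":0.3,"x":-40,"y":0,"z":25,"ax":0,"ay":0,"az":0},{"fingers":0.3,"x":-40,"y":0,"z":25,"ax":0,"ay":0,"az":0}]' | grep -E 'tcp|force'
python3 m.py wrist
```

```text
tcp_pos: [0.5857, -0.1286, 0.0557]
ft_force: [1.2, 1.3, 9.9]
tcp_pos: [0.5465, -0.1287, 0.0806]
ft_force: [-0.1, 0.4, -0.5]
tcp [ 0.5465 -0.1287  0.0806] F [-0.1  0.4 -0.5] 16.525
wrist
line x=0.0301 y + 0.5804 n887
slv rect c [577.8 -41.2] size [61.7 31.3] mean [ 0.5778 -0.0424  0.0548] ztop 0.0566 slope dx/dy 0.062 dx_line -1.3
slv rect c [ 573.4 -126.5] size [30.6 60. ] mean [ 0.5738 -0.1265  0.0548] ztop 0.0566 slope dx/dy -0.003 dx_line -2.8
```

```bash

python3 -m creep '[{"fingers":0.3,"x":-10,"y":50,"z":30,"ax":0,"ay":0,"az":0},{"fingers":0.3,"x":-20,"y":105,"z":30,"ax":0,"ay":0,"az":0},{"fingers":0.3,"x":-35,"y":160,"z":30,"ax":0,"ay":0,"az":0},{"fingers":0.3,"x":-35,"y":215,"z":20,"ax":0,"ay":0,"az":0},{"fingers":0.3,"x":-35,"y":269,"z":20,"ax":0,"ay":0,"az":0}]' | grep -E 'tcp|force'
python3 -m creep '[{"fingers":0.3,"x":0,"y":0,"z":0,"ax":0,"ay":0,"az":0},{"fingers":0.3,"x":0,"y":0,"z":0,"ax":0,"ay":0,"az":0}]' | grep -E 'tcp|force'
python3 m.py wrist
python3 - <<'E'
from h import *
for n in ('scene','top'):
    p=shot(n); X=cloud(p)
    d=vision.outline_of(p,'flask')
    if d:
        q=X[d[0]['mask']]
        for z0 in np.arange(0.01,.22,.04):
            k=q[(q[:,2]>z0)&(q[:,2]<z0+.04)]
            if len(k)>5: print(n,z0.round(2),np.percentile(k,3,0).round(3),np.percentile(k,97,0).round(3))
E
```

```text
tcp_pos: [0.5153, 0.0317, 0.1007]
ft_force: [0.4, 0.4, -0.3]
tcp_pos: [0.516, 0.0309, 0.1005]
ft_force: [-0.3, -0.5, 0.1]
tcp [0.516  0.0309 0.1005] F [-0.3 -0.5  0.1] 17.45
wrist
line x=0.0301 y + 0.5804 n2299
slv rect c [577.1 -41.4] size [61.  30.3] mean [ 0.5772 -0.0406  0.0547] ztop 0.0565 slope dx/dy 0.050 dx_line -2.0
slv rect c [ 573.  -112.2] size [33.6 30.1] mean [ 0.573  -0.1096  0.0545] ztop 0.0563 slope dx/dy 0.318 dx_line -4.2
slv rect c [520.8 143. ] size [101.6  30.2] mean [0.5214 0.1408 0.055 ] ztop 0.0569 slope dx/dy 0.045 dx_line -63.3
scene 0.01 [0.772 0.098 0.012] [0.796 0.157 0.048]
scene 0.05 [0.771 0.097 0.051] [0.797 0.158 0.089]
scene 0.09 [0.769 0.096 0.092] [0.797 0.158 0.129]
scene 0.13 [0.768 0.097 0.131] [0.797 0.159 0.17 ]
scene 0.17 [0.772 0.101 0.171] [0.796 0.156 0.209]
scene 0.21 [0.746 0.102 0.211] [0.79  0.151 0.218]
top 0.01 [0.726 0.088 0.013] [0.756 0.147 0.048]
top 0.05 [0.726 0.089 0.051] [0.757 0.146 0.09 ]
top 0.09 [0.726 0.088 0.091] [0.758 0.146 0.128]
top 0.13 [0.726 0.088 0.131] [0.758 0.145 0.168]
top 0.17 [0.728 0.09  0.176] [0.769 0.149 0.21 ]
top 0.21 [0.736 0.097 0.211] [0.783 0.145 0.22 ]
```

```bash

python3 -m creep '[{"fingers":0.3,"x":-2,"y":35,"z":0,"ax":0,"ay":0,"az":0},{"fingers":0.3,"x":-4,"y":70,"z":0,"ax":0,"ay":0,"az":0},{"fingers":0.3,"x":-7,"y":109,"z":-10,"ax":0,"ay":0,"az":0},{"fingers":0.3,"x":-7,"y":109,"z":-35,"ax":0,"ay":0,"az":0},{"fingers":0.3,"x":-7,"y":109,"z":-38,"ax":0,"ay":0,"az":0}]' | grep -E 'tcp|rot|force'
python3 m.py wrist
```

```text
tcp_pos: [0.5133, 0.0855, 0.061]
ee_rot: [-3.058, -0.194, -0.136]
ft_force: [-0.7, 0.8, -0.0]
tcp [0.5133 0.0855 0.061 ] F [-0.7  0.8 -0. ] 18.325
wrist
line x=0.0301 y + 0.5805 n3184
slv rect c [577.8 -23.4] size [26.6 30.9] mean [ 0.5773 -0.0199  0.0544] ztop 0.0563 slope dx/dy 2.925 dx_line -2.6
slv rect c [521.  143.3] size [101.2  30.2] mean [0.5222 0.1429 0.055 ] ztop 0.0569 slope dx/dy 0.024 dx_line -62.6
```

```bash
python3 -c "
from h import *
s=robot.observe(); print(np.round(s['joint_positions'],3),s['tcp_pos']); M=R.from_rotvec(s['ee_rot']).as_matrix(); print(M.round(3))
T=np.array([[1,-.036,0],[-.036,-1,0],[0,0,-1.]]); print(np.degrees(R.from_matrix(T@M.T).as_rotvec()))"
```

```text
[ 0.122  0.329 -0.538  0.61   0.069  3.141] [0.51361181 0.08544589 0.06115044]
[[ 0.988  0.129  0.084]
 [ 0.122 -0.989  0.08 ]
 [ 0.093 -0.069 -0.993]]
[-4.18859786  5.17611694 -9.30166829]
```

```bash

python3 -m creep '[{"fingers":0.3,"x":-5,"y":0,"z":40,"ax":0,"ay":0,"az":0},{"fingers":0.3,"x":-5,"y":0,"z":60,"ax":-4.6,"ay":4.8,"az":5},{"fingers":0.3,"x":-5,"y":0,"z":60,"ax":-4.6,"ay":4.8,"az":13},{"fingers":0.3,"x":-5,"y":0,"z":60,"ax":-4.6,"ay":4.8,"az":20},{"fingers":0.3,"x":-5,"y":0,"z":60,"ax":-4.6,"ay":4.8,"az":20}]' >/dev/null
python3 -c "
from h import *
s=robot.observe(); print(np.round(s['joint_positions'],3),s['tcp_pos']); M=R.from_rotvec(s['ee_rot']).as_matrix(); print(M.round(3))
T=np.array([[np.cos(t:=np.arctan2(M[1,0],M[0,0])),np.sin(t),0],[np.sin(t),-np.cos(t),0],[0,0,-1.]]); print(np.degrees(t),np.degrees(R.from_matrix(T@M.T).as_rotvec()))"
```

```text
[ 0.158  0.327 -0.343  0.914  0.013  2.826] [0.50905696 0.08564399 0.12163249]
[[ 0.89   0.456 -0.016]
 [ 0.456 -0.89   0.011]
 [-0.009 -0.017 -1.   ]]
27.140300143369295 [-0.63350851 -0.9062153   0.00441249]
```

```bash

python3 -m creep '[{"fingers":0.3,"x":0,"y":11,"z":0,"ax":-0.6,"ay":-0.9,"az":10},{"fingers":0.3,"x":0,"y":22,"z":0,"ax":-0.6,"ay":-0.9,"az":20},{"fingers":0.3,"x":0,"y":33,"z":0,"ax":-0.6,"ay":-0.9,"az":30},{"fingers":0.3,"x":0,"y":44,"z":0,"ax":-0.6,"ay":-0.9,"az":40},{"fingers":0.3,"x":0,"y":55,"z":0,"ax":-0.6,"ay":-0.9,"az":50}]' >/dev/null
for i in 1 2; do python3 -m creep '[{"fingers":0.3,"x":0,"y":0,"z":0,"ax":0,"ay":0,"az":10},{"fingers":0.3,"x":0,"y":0,"z":0,"ax":0,"ay":0,"az":20},{"fingers":0.3,"x":0,"y":0,"z":0,"ax":0,"ay":0,"az":30},{"fingers":0.3,"x":0,"y":0,"z":0,"ax":0,"ay":0,"az":40},{"fingers":0.3,"x":0,"y":0,"z":0,"ax":0,"ay":0,"az":50}]'>/dev/null; done
cat > att.py <<'E'
from h import *
import sys
s=robot.observe(); M=R.from_rotvec(s['ee_rot']).as_matrix(); t=np.arctan2(M[1,0],M[0,0])
T=np.array([[np.cos(t),np.sin(t),0],[np.sin(t),-np.cos(t),0],[0,0,-1.]])
print('J',np.round(s['joint_positions'],2),'tcp',s['tcp_pos'].round(4),'yaw %.2f'%np.degrees(t),'levelling turn',np.degrees(R.from_matrix(T@M.T).as_rotvec()).round(2),'w %.3f'%s['width'],'F',np.round(s['ft_force'],1),'t',s['clock'])
E
python3 att.py; python3 m.py wrist top
```

```text
J [ 0.27  0.33 -0.34  0.9  -0.    0.31] tcp [0.5089 0.141  0.1224] yaw 177.71 levelling turn [-0.09  0.46 -0.  ] w 0.301 F [-1.  -0.2  0. ] t 20.875
tcp [0.5089 0.141  0.1224] F [-1.  -0.2  0. ] 20.875
wrist
line x=0.0218 y + 0.5820 n973
slv rect c [519.4 142.9] size [100.4  29.9] mean [0.5186 0.1431 0.0549] ztop 0.0568 slope dx/dy 0.045 dx_line -66.5
slv rect c [576.4 -40.5] size [61.5 30.7] mean [ 0.5749 -0.0372  0.0544] ztop 0.0562 slope dx/dy 0.044 dx_line -6.2
top
line x=0.0325 y + 0.5802 n95
slv rect c [574.7 -44.5] size [55.9 34.2] mean [ 0.5757 -0.0455  0.056 ] ztop 0.0584 slope dx/dy 0.111 dx_line -3.1
slv rect c [ 571.7 -129.7] size [59.3 26.2] mean [ 0.5719 -0.1305  0.0566] ztop 0.0589 slope dx/dy 0.010 dx_line -4.0
slv rect c [508.2 111.9] size [39.3 14.1] mean [0.5073 0.1086 0.0535] ztop 0.0559 slope dx/dy -0.071 dx_line -76.5
```

```bash

python3 -m creep '[{"fingers":0.3,"x":1,"y":1,"z":-40,"ax":0,"ay":0.4,"az":0},{"fingers":0.3,"x":1,"y":1,"z":-59,"ax":0,"ay":0.4,"az":0.5},{"fingers":0.3,"x":1,"y":1,"z":-59,"ax":0,"ay":0.4,"az":0.5},{"fingers":0.3,"x":1,"y":1,"z":-68,"ax":0,"ay":0.4,"az":0.5},{"fingers":0.3,"x":1,"y":1,"z":-68,"ax":0,"ay":0.4,"az":0.5}]' | grep -E 'tcp|force'
python3 -m creep '[{"fingers":0.3,"x":9,"y":0,"z":-1.5,"ax":0,"ay":0,"az":0},{"fingers":0.3,"x":18,"y":0,"z":-1.5,"ax":0,"ay":0,"az":0},{"fingers":0.3,"x":27,"y":-1,"z":-1.5,"ax":0,"ay":0,"az":0},{"fingers":0.3,"x":34,"y":-1,"z":-1.5,"ax":0,"ay":0,"az":0},{"fingers":0.3,"x":34,"y":-1,"z":-1.5,"ax":0,"ay":0,"az":0}]' | grep -E 'tcp|force'
python3 -m creep '[{"fingers":0.3,"x":0,"y":0,"z":8,"ax":0,"ay":0,"az":0},{"fingers":0.3,"x":-20,"y":0,"z":8,"ax":0,"ay":0,"az":0},{"fingers":0.3,"x":-20,"y":0,"z":8,"ax":0,"ay":0,"az":0},{"fingers":0.3,"x":-20,"y":0,"z":-1.5,"ax":0,"ay":0,"az":0},{"fingers":0.3,"x":-20,"y":0,"z":-1.5,"ax":0,"ay":0,"az":0}]' | grep -E 'tcp|force'
python3 att.py; python3 m.py wrist
```

```text
tcp_pos: [0.5116, 0.1423, 0.0558]
ft_force: [-0.6, -0.7, 2.1]
tcp_pos: [0.5478, 0.1409, 0.0557]
ft_force: [0.8, -2.7, 8.2]
tcp_pos: [0.5307, 0.1414, 0.0556]
ft_force: [0.1, -1.4, 10.1]
J [ 0.26  0.42 -0.39  0.75 -0.    0.3 ] tcp [0.5307 0.1414 0.0556] yaw 177.71 levelling turn [-0.13  0.79 -0.  ] w 0.300 F [ 0.1 -1.4 10.1] t 22.85
tcp [0.5307 0.1414 0.0556] F [ 0.1 -1.4 10.1] 22.85
wrist
line x=0.0307 y + 0.5808 n1045
slv rect c [536.1 142.2] size [100.6  34.1] mean [0.5347 0.1424 0.0549] ztop 0.0566 slope dx/dy 0.042 dx_line -50.5
slv rect c [580.4 -10.8] size [ 6.8 31.8] mean [ 0.5837 -0.0116  0.0496] ztop 0.0515 slope dx/dy -11.619 dx_line 3.2
```

```bash

for i in 1 2; do
python3 -m creep '[{"fingers":0.3,"x":8,"y":0,"z":-1.5,"ax":0,"ay":0,"az":0},{"fingers":0.3,"x":16,"y":0,"z":-1.5,"ax":0,"ay":0,"az":0},{"fingers":0.3,"x":24,"y":0,"z":-1.5,"ax":0,"ay":0,"az":0},{"fingers":0.3,"x":31,"y":0,"z":-1.5,"ax":0,"ay":0,"az":0},{"fingers":0.3,"x":31,"y":0,"z":-1.5,"ax":0,"ay":0,"az":0}]' | grep -E 'tcp|force'
python3 -m creep '[{"fingers":0.3,"x":0,"y":0,"z":8,"ax":0,"ay":0,"az":0},{"fingers":0.3,"x":-20,"y":0,"z":8,"ax":0,"ay":0,"az":0},{"fingers":0.3,"x":-20,"y":0,"z":8,"ax":0,"ay":0,"az":0},{"fingers":0.3,"x":-20,"y":0,"z":-1.5,"ax":0,"ay":0,"az":0},{"fingers":0.3,"x":-20,"y":0,"z":-1.5,"ax":0,"ay":0,"az":0}]' | grep -E 'tcp|force'
done
python3 att.py; python3 m.py wrist
```

```text
tcp_pos: [0.5654, 0.1401, 0.0556]
ft_force: [0.1, -6.0, 11.0]
tcp_pos: [0.5486, 0.1405, 0.0555]
ft_force: [0.0, -0.5, 9.6]
tcp_pos: [0.5837, 0.1392, 0.0556]
ft_force: [-0.1, -5.0, 11.0]
tcp_pos: [0.5669, 0.1396, 0.0554]
ft_force: [-0.1, -0.7, 8.7]
J [ 0.25  0.46 -0.32  0.75 -0.01  0.29] tcp [0.5669 0.1396 0.0554] yaw 177.53 levelling turn [0.12 2.15 0.  ] w 0.301 F [-0.1 -0.7  8.7] t 25.4
tcp [0.5669 0.1396 0.0554] F [-0.1 -0.7  8.7] 25.4
wrist
line x=0.0343 y + 0.5807 n1088
slv rect c [571.5 140.7] size [100.4  33.6] mean [0.5701 0.1409 0.0549] ztop 0.0565 slope dx/dy 0.046 dx_line -15.4
slv rect c [589.6 -11.9] size [ 3.8 23.7] mean [ 0.5921 -0.0119  0.0415] ztop 0.0438 slope dx/dy -14.535 dx_line 11.8
```

```bash

python3 -m creep '[{"fingers":0.3,"x":7,"y":0,"z":-1.5,"ax":0,"ay":0,"az":0},{"fingers":0.3,"x":15,"y":0,"z":-1.5,"ax":0,"ay":0,"az":0},{"fingers":0.3,"x":22,"y":0,"z":-1.5,"ax":0,"ay":0,"az":0},{"fingers":0.3,"x":22,"y":0,"z":-1.5,"ax":0,"ay":0,"az":0}]' | grep -E 'tcp|force'
python3 -m creep '[{"fingers":0.3,"x":0,"y":0,"z":10,"ax":0,"ay":0,"az":0},{"fingers":0.3,"x":0,"y":0,"z":60,"ax":0,"ay":2,"az":0},{"fingers":0.3,"x":0,"y":0,"z":90,"ax":0,"ay":2,"az":0},{"fingers":0.3,"x":0,"y":0,"z":90,"ax":0,"ay":2,"az":0},{"fingers":0.3,"x":0,"y":0,"z":90,"ax":0,"ay":2,"az":0}]' | grep -E 'tcp|force'
python3 att.py; python3 m.py wrist top
python3 -c "
from h import *
save(shot('wrist'),'g.png')"
```

```text
tcp_pos: [0.593, 0.1386, 0.0559]
ft_force: [0.2, -4.5, 12.9]
tcp_pos: [0.5926, 0.1386, 0.1448]
ft_force: [0.3, -0.3, -0.9]
J [ 0.23  0.44 -0.09  1.03 -0.01  0.28] tcp [0.5926 0.1386 0.1448] yaw 177.47 levelling turn [0.25 0.46 0.  ] w 0.298 F [ 0.3 -0.3 -0.9] t 26.575
tcp [0.5926 0.1386 0.1448] F [ 0.3 -0.3 -0.9] 26.575
wrist
line x=0.0281 y + 0.5806 n713
slv rect c [576.5 -39.1] size [58.3 31.2] mean [ 0.5766 -0.0354  0.0545] ztop 0.0563 slope dx/dy 0.041 dx_line -3.0
slv rect c [585.7 140.1] size [100.   30.2] mean [0.5852 0.1401 0.0548] ztop 0.0565 slope dx/dy 0.045 dx_line 0.7
top
line x=0.0335 y + 0.5800 n66
slv rect c [584.5 106.3] size [37.5 27.6] mean [0.5842 0.1024 0.0561] ztop 0.0581 slope dx/dy 0.459 dx_line 0.7
slv rect c [576.  -44.5] size [55.9 31.3] mean [ 0.5758 -0.0435  0.056 ] ztop 0.0584 slope dx/dy -0.049 dx_line -2.8
slv rect c [ 571.8 -129.5] size [59.2 31.3] mean [ 0.572  -0.1291  0.0564] ztop 0.0587 slope dx/dy 0.033 dx_line -3.7
```

View pics/g.png

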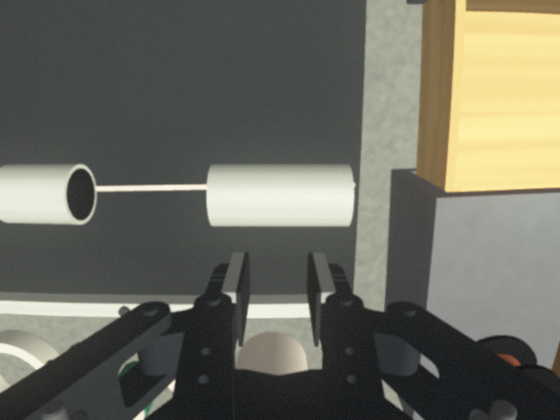

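The wrist view shows the long sleeve at (280,195) and sleeve A at (45,193), both over the white line with no scribe mark visible. By the depth data all three are within 4 mm of the line. Next I'll grasp the long sleeve.

```bash

python3 -m creep '[{"fingers":1,"x":0,"y":0,"z":0,"ax":0,"ay":0,"az":-10},{"fingers":1,"x":0,"y":0,"z":0,"ax":0,"ay":0,"az":-20},{"fingers":1,"x":0,"y":0,"z":0,"ax":0,"ay":0,"az":-30},{"fingers":1,"x":0,"y":0,"z":0,"ax":0,"ay":0,"az":-40},{"fingers":1,"x":0,"y":0,"z":0,"ax":0,"ay":0,"az":-50}]' >/dev/null
python3 -m creep '[{"fingers":1,"x":-4,"y":0,"z":0,"ax":0,"ay":0,"az":-10},{"fingers":1,"x":-8,"y":1,"z":0,"ax":0,"ay":0,"az":-20},{"fingers":1,"x":-8,"y":1,"z":0,"ax":0,"ay":0,"az":-30},{"fingers":1,"x":-8,"y":1,"z":0,"ax":0,"ay":0,"az":-40},{"fingers":1,"x":-8,"y":1,"z":0,"ax":0,"ay":0,"az":-40}]' >/dev/null
python3 att.py; python3 m.py wrist
```

```text
J [ 0.24  0.44 -0.1   1.04 -0.    1.85] tcp [0.5824 0.1391 0.1418] yaw 87.27 levelling turn [ 0.32 -0.5   0.  ] w 1.000 F [-0.3  0.2 -0.1] t 27.975
tcp [0.5824 0.1391 0.1418] F [-0.3  0.2 -0.1] 27.975
wrist
line x=0.0311 y + 0.5804 n465
slv rect c [586.6 140. ] size [101.2  30.9] mean [0.5867 0.1434 0.0547] ztop 0.0565 slope dx/dy 0.043 dx_line 1.9
slv rect c [574.8 -10.9] size [ 2.7 36.6] mean [ 0.5738 -0.011   0.0371] ztop 0.0399 slope dx/dy -18.369 dx_line -6.3
```

```bash

python3 -m creep '[{"fingers":1,"x":3,"y":1,"z":-50,"ax":0.3,"ay":-0.5,"az":0},{"fingers":1,"x":3,"y":1,"z":-95,"ax":0.3,"ay":-0.5,"az":0},{"fingers":1,"x":3,"y":1,"z":-120,"ax":0.3,"ay":-0.5,"az":0},{"fingers":1,"x":3,"y":1,"z":-128,"ax":0.3,"ay":-0.5,"az":0},{"fingers":1,"x":3,"y":1,"z":-128,"ax":0.3,"ay":-0.5,"az":0}]' 40
python3 -m creep '[{"fingers":0.3,"x":0,"y":0,"z":0,"ax":0,"ay":0,"az":0},{"fingers":0.3,"x":0,"y":0,"z":0,"ax":0,"ay":0,"az":0},{"fingers":0.3,"x":0,"y":0,"z":0,"ax":0,"ay":0,"az":0},{"fingers":0.3,"x":0,"y":0,"z":0,"ax":0,"ay":0,"az":0}]' 40; python3 att.py
```

```text
clock: 28.65
tcp_pos: [0.5854, 0.1401, 0.0139]
ee_rot: [2.272, 2.17, -0.001]
ft_force: [-0.0, -0.9, 0.6]
width: 0.996
clock: 29.15
tcp_pos: [0.5864, 0.1404, 0.0153]
ee_rot: [2.271, 2.169, 0.002]
ft_force: [-1.6, -0.7, 6.1]
width: 0.528
J [ 0.24  0.55 -0.28  0.74 -0.    1.85] tcp [0.5864 0.1404 0.0153] yaw 87.39 levelling turn [-0.    0.12  0.  ] w 0.528 F [-1.6 -0.7  6.1] t 29.15
```

```bash

python3 -m creep '[{"fingers":0.3,"x":0,"y":0,"z":30,"ax":0,"ay":0,"az":0},{"fingers":0.3,"x":-10,"y":-5,"z":80,"ax":0,"ay":0,"az":0},{"fingers":0.3,"x":-25,"y":-40,"z":130,"ax":0,"ay":0,"az":0},{"fingers":0.3,"x":-40,"y":-75,"z":150,"ax":0,"ay":0,"az":0},{"fingers":0.3,"x":-60,"y":-110,"z":150,"ax":0,"ay":0,"az":0}]' | grep -E 'tcp|width'
python3 -m creep '[{"fingers":0.3,"x":-5,"y":-35,"z":0,"ax":0,"ay":0,"az":0},{"fingers":0.3,"x":-10,"y":-70,"z":0,"ax":0,"ay":0,"az":0},{"fingers":0.3,"x":-15,"y":-105,"z":0,"ax":0,"ay":0,"az":0},{"fingers":0.3,"x":-20,"y":-140,"z":0,"ax":0,"ay":0,"az":0},{"fingers":0.3,"x":-25,"y":-175,"z":0,"ax":0,"ay":0,"az":0}]' | grep -E 'tcp|width'
python3 att.py
```

```text
tcp_pos: [0.5276, 0.0295, 0.1676]
width: 0.528
tcp_pos: [0.5019, -0.1465, 0.1673]
width: 0.525
J [-0.29  0.29 -0.27  1.01  0.    1.33] tcp [ 0.5019 -0.1465  0.1673] yaw 87.42 levelling turn [-0.02  0.37  0.  ] w 0.525 F [ 0.5  0.3 -3.2] t 30.4
```

```bash
cat > v.py <<'E'
from h import *
from scipy.optimize import least_squares
for n in ('top','scene'):
    p=shot(n); X=cloud(p)
    m=(X[...,0]>.43)&(X[...,0]<.57)&(X[...,1]>-.43)&(X[...,1]<-.26)&(X[...,2]>.018)&(X[...,2]<.075)
    q=X[m]
    for a,b in ((-.41,-.346),(-.346,-.28)):
        k=q[(q[:,1]>a)&(q[:,1]<b)]; lo=np.percentile(k,2,0); hi=np.percentile(k,98,0)
        f=k[(abs(k[:,0]-(lo[0]+hi[0])/2)<.024)&(k[:,2]>.03)]
        r=least_squares(lambda t:f[:,2]-t[1]-abs(f[:,0]-t[0]-t[2]*(f[:,1]-f[:,1].mean())),[.497,.035,0],loss='soft_l1',f_scale=.002)
        t=k[k[:,2]>.05]; rc=cv2.minAreaRect(t[:,:2].astype(np.float32)*1000)
        print(n,'lo',lo.round(4),'hi',hi.round(4),'groove x %.4f at y %.4f bottom %.4f slope %.3f'%(r.x[0],f[:,1].mean(),r.x[1],r.x[2]),'rect',np.round(rc[0],1),np.round(rc[1],1),round(rc[2],1))
    # board edges
    g=p['image'].astype(int); 
    b=(X[...,2]>.006)&(X[...,2]<.02)&(g[...,0]-g[...,2]>50)&(X[...,0]>.4)&(X[...,0]<.75)&(X[...,1]>-.45)&(X[...,1]<-.23)
    rc=cv2.minAreaRect(X[b][:,:2].astype(np.float32)*1000); print(n,'board',rc)
    im=p['image'][:,:,::-1]
    px=proj(p,[[.497,-.346,.06]])[0].astype(int); c=im[max(0,px[1]-70):px[1]+35,max(0,px[0]-60):px[0]+60]; cv2.imwrite(f'pics/v_{n}.png',cv2.resize(c,None,fx=5,fy=5,interpolation=cv2.INTER_CUBIC))
a=cv2.imread('pics/v_top.png'); b=cv2.imread('pics/v_scene.png'); h=min(a.shape[0],b.shape[0]); cv2.imwrite('pics/v.png',cv2.resize(np.hstack([a[:h],b[:h]]),(800,int(800*h/(a.shape[1]+b.shape[1])))))
E
python3 v.py
```

```text
top lo [ 0.4601 -0.3883  0.0189] hi [ 0.526  -0.3622  0.0623] groove x 0.4937 at y -0.3755 bottom 0.0291 slope 0.071 rect [ 493.  -376.4] [22.5 65.2] 84.1
top lo [ 0.4678 -0.3276  0.0182] hi [ 0.5306 -0.2899  0.0617] groove x 0.5010 at y -0.3034 bottom 0.0295 slope 0.135 rect [ 499.6 -304.2] [23.5 64.5] 78.5
top board ((586.8651733398438, -352.6385498046875), (124.18299865722656, 334.4695739746094), 85.56551361083984)
scene lo [ 0.4626 -0.3828  0.0188] hi [ 0.5281 -0.3578  0.0602] groove x 0.4970 at y -0.3681 bottom 0.0264 slope 0.050 rect [ 490.2 -365. ] [72.3 26.7] 11.9
scene lo [ 0.4719 -0.3132  0.0196] hi [ 0.5359 -0.2843  0.0624] groove x 0.5060 at y -0.2948 bottom 0.0254 slope 0.006 rect [ 502.7 -298.9] [24.8 64.6] 86.2
scene board ((589.216064453125, -345.3177490234375), (128.04571533203125, 334.9559326171875), 84.20610809326172)
```

View pics/v.png

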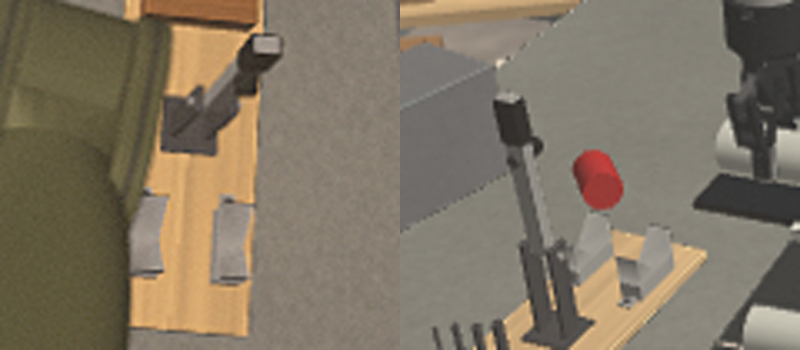

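Top view crop: the V-blocks are at about (148,235) and (232,240), with the hold-down arm upright at (215,80). The top and scene cameras disagree by several mm, so I'll look with the wrist camera from beyond the blocks.

```bash

python3 -m creep '[{"fingers":0.3,"x":-10,"y":-35,"z":20,"ax":0,"ay":0,"az":0},{"fingers":0.3,"x":-20,"y":-70,"z":40,"ax":0,"ay":0,"az":-1},{"fingers":0.3,"x":-30,"y":-105,"z":60,"ax":0,"ay":0,"az":-2},{"fingers":0.3,"x":-40,"y":-140,"z":70,"ax":0,"ay":0,"az":-3},{"fingers":0.3,"x":-40,"y":-175,"z":70,"ax":0,"ay":0,"az":-3}]' | grep -E 'tcp|width'
python3 -m creep '[{"fingers":0.3,"x":0,"y":-35,"z":0,"ax":0,"ay":0.4,"az":0},{"fingers":0.3,"x":0,"y":-70,"z":0,"ax":0,"ay":0.4,"az":0},{"fingers":0.3,"x":10,"y":-105,"z":0,"ax":0,"ay":0.4,"az":0},{"fingers":0.3,"x":10,"y":-125,"z":0,"ax":0,"ay":0.4,"az":0},{"fingers":0.3,"x":10,"y":-125,"z":0,"ax":0,"ay":0.4,"az":0}]' | grep -E 'tcp|width'
python3 - <<'E'
from h import *
p=shot('wrist'); save(p,'k.png'); np.save('k.npy',cloud(p)); 
E
python3 att.py
```

```text
tcp_pos: [0.4616, -0.3239, 0.2384]
width: 0.522
tcp_pos: [0.4716, -0.4494, 0.2373]
width: 0.523
J [-0.76  0.48  0.22  1.31 -0.    0.91] tcp [ 0.4715 -0.4483  0.2375] yaw 84.17 levelling turn [ 0.   -0.02  0.  ] w 0.524 F [-0.5  0.8 -2.5] t 31.8
```

View pics/k.png

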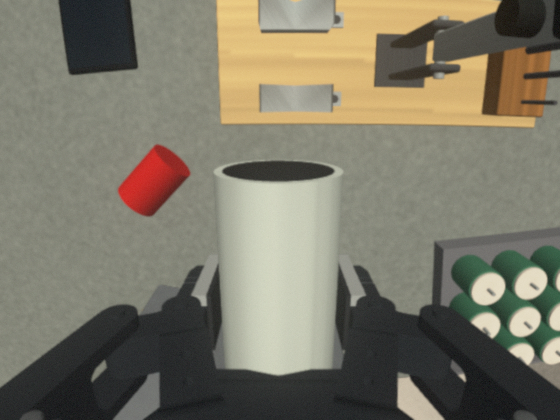

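The wrist view shows the long sleeve gripped and pointing straight up the image. The V-blocks are at (296,97) and (296,13).

```bash
cat > v2.py <<'E'
from h import *
from scipy.optimize import least_squares
p=shot('wrist'); X=cloud(p); s=robot.observe()
m=(X[...,0]>.44)&(X[...,0]<.56)&(X[...,1]>-.43)&(X[...,1]<-.25)&(X[...,2]>.022)&(X[...,2]<.075)
q=X[m]; cs=[]
for a,b in ((-.42,-.341),(-.341,-.26)):
    k=q[(q[:,1]>a)&(q[:,1]<b)]; t=k[k[:,2]>.055]; rc=cv2.minAreaRect(k[k[:,2]>.03][:,:2].astype(np.float32)*1000)
    f=k[(abs(k[:,0]-rc[0][0]/1000)<.022)&(k[:,2]>.03)]
    r=least_squares(lambda t:f[:,2]-t[1]-abs(f[:,0]-t[0]-.1*(f[:,1]-f[:,1].mean())),[.497,.035],loss='soft_l1',f_scale=.002)
    print('y',np.percentile(k[:,1],[2,98]).round(4),'x',np.percentile(k[:,0],[2,98]).round(4),'groove x %.4f at y %.4f bottom %.4f n%d'%(r.x[0],f[:,1].mean(),r.x[1],len(f)),'rect',np.round(rc[0],1),np.round(rc[1],1),round(rc[2],1))
    cs.append(r.x[0])
# sleeve held: points near the tool
T=s['tcp_pos']; k=X[(abs(X[...,0]-T[0])<.03)&(abs(X[...,1]-T[1])<.07)&(abs(X[...,2]-T[2]-.03)<.03)]
g=p['image'].astype(int); sel=(abs(X[...,0]-T[0])<.03)&(X[...,1]-T[1]>0.015)&(abs(X[...,1]-T[1])<.07)&(abs(X[...,2]-T[2]-.03)<.03)&(g.min(2)>90); k=X[sel]
def cyl(t): # axis through (x0,z0) at y=T1, slopes
    dy=k[:,1]-T[1]; return np.hypot(k[:,0]-t[0]-t[2]*dy, k[:,2]-t[1]-t[3]*dy)-.023
r=least_squares(cyl,[T[0],T[2]+.018,.1,0],loss='soft_l1',f_scale=.001)
print('sleeve rel TCP dx %.4f dz %.4f slopes %.3f %.3f end y %.4f n%d'%(r.x[0]-T[0],r.x[1]-T[2],r.x[2],r.x[3],np.percentile(k[:,1],99.5)-T[1],len(k)), 'rms',np.sqrt(np.mean(r.fun**2)))
E
python3 v2.py
python3 -m creep '[{"fingers":0.3,"x":0,"y":-20,"z":10,"ax":0,"ay":0,"az":0},{"fingers":0.3,"x":0,"y":-20,"z":10,"ax":0,"ay":0,"az":0},{"fingers":0.3,"x":0,"y":-20,"z":10,"ax":0,"ay":0,"az":0}]' | grep tcp
python3 v2.py; python3 att.py
```

```text
y [-0.3874 -0.3613] x [0.464  0.5252] groove x 0.4945 at y -0.3744 bottom 0.0302 n1331 rect [ 494.7 -374.4] [24.6 63.7] 84.1
y [-0.3154 -0.2899] x [0.4707 0.5322] groove x 0.5018 at y -0.3019 bottom 0.0298 n1511 rect [ 502.  -301.1] [24.6 64.7] 84.2
sleeve rel TCP dx -0.0002 dz 0.0175 slopes 0.104 -0.002 end y 0.0511 n12964 rms 0.0006808984100110343
tcp_pos: [0.4715, -0.4665, 0.2477]
y [-0.3874 -0.3614] x [0.4638 0.5253] groove x 0.4945 at y -0.3744 bottom 0.0302 n1272 rect [ 494.6 -374.3] [24.2 64. ] 84.6
y [-0.3158 -0.3027] x [0.4699 0.5316] groove x 0.5010 at y -0.3093 bottom 0.0293 n679 rect [ 501.1 -307.5] [12.1 64.1] 84.5
sleeve rel TCP dx -0.0002 dz 0.0179 slopes 0.104 -0.001 end y 0.0515 n13115 rms 0.0007162932361867164
J [-0.78  0.5   0.28  1.35  0.    0.89] tcp [ 0.4714 -0.4665  0.2476] yaw 84.25 levelling turn [-0.05 -0.04 -0.  ] w 0.525 F [ 0.  -0.2 -2.5] t 32.275
```

```bash

python3 -m creep '[{"fingers":0.3,"x":7,"y":35,"z":-20,"ax":0,"ay":0,"az":0},{"fingers":0.3,"x":14,"y":70,"z":-45,"ax":0,"ay":0,"az":0},{"fingers":0.3,"x":21,"y":105,"z":-80,"ax":0,"ay":0,"az":0},{"fingers":0.3,"x":27,"y":127.5,"z":-120,"ax":0,"ay":0,"az":0},{"fingers":0.3,"x":27,"y":127.5,"z":-140,"ax":0,"ay":0,"az":0}]' | grep -E 'tcp|width'
python3 -m creep '[{"fingers":0.3,"x":0,"y":0,"z":0,"ax":0,"ay":0,"az":0},{"fingers":0.3,"x":0,"y":0,"z":0,"ax":0,"ay":0,"az":0}]' | grep -E 'tcp|width'
python3 att.py;
```

```text
tcp_pos: [0.4969, -0.3349, 0.1052]
width: 0.523
tcp_pos: [0.4971, -0.3347, 0.1059]
width: 0.528
J [-0.59  0.46 -0.16  0.95  0.    1.07] tcp [ 0.4971 -0.3347  0.1059] yaw 84.46 levelling turn [-0.24 -0.23 -0.  ] w 0.528 F [-0.2  0.5 -2.5] t 33.15
```

```bash

python3 -m creep '[{"fingers":0.3,"x":1.3,"y":-4.3,"z":-20,"ax":-0.2,"ay":-0.2,"az":-0.2},{"fingers":0.3,"x":1.3,"y":-4.3,"z":-40,"ax":-0.2,"ay":-0.2,"az":-0.2},{"fingers":0.3,"x":1.3,"y":-4.3,"z":-52,"ax":-0.2,"ay":-0.2,"az":-0.2},{"fingers":0.3,"x":1.3,"y":-4.3,"z":-57,"ax":-0.2,"ay":-0.2,"az":-0.2},{"fingers":0.3,"x":1.3,"y":-4.3,"z":-57,"ax":-0.2,"ay":-0.2,"az":-0.2}]' | grep -E 'tcp|width|force'
python3 -m creep '[{"fingers":0.3,"x":0,"y":0,"z":-2,"ax":0,"ay":0,"az":0},{"fingers":0.3,"x":0,"y":0,"z":-4,"ax":0,"ay":0,"az":0},{"fingers":0.3,"x":0,"y":0,"z":-4,"ax":0,"ay":0,"az":0}]' | grep -E 'tcp|width|force'
python3 att.py
```

```text
tcp_pos: [0.4986, -0.3392, 0.0492]
ft_force: [0.3, -0.3, -1.7]
width: 0.527
tcp_pos: [0.4986, -0.3392, 0.0453]
ft_force: [-0.6, 1.2, -2.3]
width: 0.525
J [-0.6   0.52 -0.24  0.81  0.    1.07] tcp [ 0.4986 -0.3392  0.0453] yaw 84.26 levelling turn [-0.02 -0.   -0.  ] w 0.525 F [-0.6  1.2 -2.3] t 34.15
```

Not seated yet, as the full weight is still on the gripper. I'll lower it further in small steps.

```bash

for i in 1 2; do python3 -m creep '[{"fingers":0.3,"x":0,"y":0,"z":-1,"ax":0,"ay":0,"az":0},{"fingers":0.3,"x":0,"y":0,"z":-1,"ax":0,"ay":0,"az":0}]' | grep -E 'tcp|force'; done
```

```text
tcp_pos: [0.4987, -0.3392, 0.0449]
ft_force: [-1.3, 0.2, 2.6]
tcp_pos: [0.4987, -0.3392, 0.0449]
ft_force: [-2.9, 1.9, 6.6]
```

```bash

python3 -m creep '[{"fingers":0.65,"x":0,"y":0,"z":0.5,"ax":0,"ay":0,"az":0},{"fingers":0.8,"x":0,"y":0,"z":0.5,"ax":0,"ay":0,"az":0},{"fingers":0.9,"x":0,"y":0,"z":0.5,"ax":0,"ay":0,"az":0},{"fingers":0.9,"x":0,"y":0,"z":0.5,"ax":0,"ay":0,"az":0}]' | grep -E 'tcp|force|width'
python3 -m creep '[{"fingers":0.9,"x":0,"y":0,"z":20,"ax":0,"ay":0,"az":0},{"fingers":0.9,"x":0,"y":0,"z":60,"ax":0,"ay":0,"az":0},{"fingers":0.9,"x":0,"y":0,"z":110,"ax":0,"ay":0,"az":0},{"fingers":0.9,"x":-20,"y":-30,"z":130,"ax":0,"ay":0,"az":0},{"fingers":0.9,"x":-20,"y":-30,"z":130,"ax":0,"ay":0,"az":0}]' | grep -E 'tcp|force|width'
python3 - <<'E'
from h import *
from scipy.optimize import least_squares
p=shot('wrist'); save(p,'l.png'); X=cloud(p); g=p['image'].astype(int)
k=X[(X[...,0]>.465)&(X[...,0]<.53)&(X[...,1]>-.40)&(X[...,1]<-.27)&(X[...,2]>.068)&(X[...,2]<.1)]
r=least_squares(lambda t:np.hypot(k[:,0]-t[0]-t[2]*(k[:,1]+.338),k[:,2]-t[1]-t[3]*(k[:,1]+.338))-.023,[.498,.062,.1,0],loss='soft_l1',f_scale=.001)
print('seated sleeve x %.4f z %.4f slopes %.3f %.3f'%tuple(r.x),'y range',np.percentile(k[:,1],[.5,99.5]),'n',len(k))
m=(X[...,2]>.1)&(X[...,0]>.54)&(X[...,0]<.68); q=X[m]
for z0 in np.arange(.1,.3,.03):
    b=q[(q[:,2]>=z0)&(q[:,2]<z0+.03)]
    if len(b)>5: print('arm z%.2f'%z0,len(b),np.percentile(b,[2,98],axis=0).round(3).tolist())
E
```

```text
tcp_pos: [0.4987, -0.3392, 0.0452]
ft_force: [-0.1, 0.5, -0.4]
width: 0.896
tcp_pos: [0.4791, -0.3716, 0.1775]
ft_force: [-0.2, 0.3, 0.2]
width: 0.895
seated sleeve x 0.4983 z 0.0624 slopes 0.097 -0.001 y range [-0.38905431 -0.28917446] n 8944
arm z0.10 1951 [[0.589, -0.368, 0.102], [0.612, -0.328, 0.129]]
arm z0.13 1555 [[0.596, -0.357, 0.131], [0.609, -0.338, 0.16]]
arm z0.16 1973 [[0.597, -0.357, 0.161], [0.607, -0.338, 0.187]]
arm z0.19 50 [[0.585, -0.353, 0.202], [0.587, -0.345, 0.205]]
arm z0.22 1712 [[0.54, -0.386, 0.234], [0.549, -0.363, 0.25]]
arm z0.25 1114 [[0.54, -0.384, 0.25], [0.549, -0.364, 0.265]]
```

View pics/l.png

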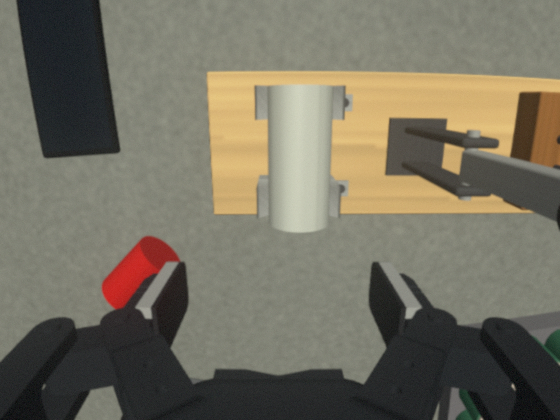

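The sleeve is seated: fitted x 0.4983, z 0.0624, and 1 mm off in y. In the picture it lies at (300,155) across both blocks, released. Next comes the hold-down arm, which I'll push from behind with closed fingers.

```bash

python3 -m creep '[{"fingers":0,"x":0,"y":0,"z":50,"ax":0,"ay":0,"az":0},{"fingers":0,"x":10,"y":0,"z":100,"ax":0,"ay":0,"az":0},{"fingers":0,"x":30,"y":0,"z":130,"ax":0,"ay":0,"az":0},{"fingers":0,"x":80,"y":10,"z":132,"ax":0,"ay":0,"az":0},{"fingers":0,"x":120,"y":20,"z":132,"ax":0,"ay":0,"az":0}]' | grep -E 'tcp|force|width'
python3 -m creep '[{"fingers":0,"x":45,"y":0,"z":0,"ax":0,"ay":0,"az":0},{"fingers":0,"x":51,"y":0,"z":0,"ax":0,"ay":0,"az":0},{"fingers":0,"x":51,"y":0,"z":0,"ax":0,"ay":0,"az":0}]' | grep -E 'tcp|force|width'
python3 att.py
```

```text
tcp_pos: [0.6005, -0.349, 0.307]
ft_force: [0.2, -0.2, 0.1]
width: -0.002
tcp_pos: [0.6515, -0.3482, 0.305]
ft_force: [-0.3, -0.5, 0.9]
width: -0.002
J [-0.49  0.69  0.76  1.65  0.    1.18] tcp [ 0.6515 -0.3482  0.305 ] yaw 84.24 levelling turn [-0.09 -0.06 -0.  ] w -0.002 F [-0.3 -0.5  0.9] t 36.825
```

Now lower behind the bar to z 0.244 and push it over.

```bash

python3 -m creep '[{"fingers":0,"x":0,"y":-4,"z":-30,"ax":0,"ay":0,"az":0},{"fingers":0,"x":0,"y":-4,"z":-61,"ax":0,"ay":0,"az":0},{"fingers":0,"x":0,"y":-4,"z":-61,"ax":0,"ay":0,"az":0}]' | grep -E 'tcp|force'
python3 -m creep '[{"fingers":0,"x":-18,"y":1,"z":0,"ax":0,"ay":0,"az":0},{"fingers":0,"x":-32,"y":3,"z":0,"ax":0,"ay":0,"az":0},{"fingers":0,"x":-46,"y":4,"z":-1,"ax":0,"ay":0,"az":0},{"fingers":0,"x":-60,"y":5,"z":-3,"ax":0,"ay":0,"az":0},{"fingers":0,"x":-76,"y":7,"z":-6,"ax":0,"ay":0,"az":0}]' | grep -E 'tcp|force'
```

```text
tcp_pos: [0.6481, -0.3515, 0.2417]
ft_force: [-0.2, 0.7, 0.1]
tcp_pos: [0.5724, -0.345, 0.2386]
ft_force: [0.9, -0.2, -0.4]
```

```bash

python3 -m creep '[{"fingers":0,"x":-12,"y":1,"z":-5,"ax":0,"ay":0,"az":0},{"fingers":0,"x":-23,"y":2,"z":-11,"ax":0,"ay":0,"az":0},{"fingers":0,"x":-35,"y":3,"z":-19,"ax":0,"ay":0,"az":0},{"fingers":0,"x":-46,"y":4,"z":-27,"ax":0,"ay":0,"az":0},{"fingers":0,"x":-61,"y":5,"z":-42,"ax":0,"ay":0,"az":0}]' | grep -E 'tcp|force'
python3 - <<'E'
from h import *
p=shot('scene'); px=proj(p,[[.52,-.345,.15]])[0].astype(int); c=p['image'][px[1]-60:px[1]+60,max(0,px[0]-80):px[0]+80,::-1]; cv2.imwrite('pics/n.png',cv2.resize(c,None,fx=4,fy=4,interpolation=cv2.INTER_CUBIC))
E
```

```text
tcp_pos: [0.5121, -0.3411, 0.2001]
ft_force: [0.3, 1.5, 0.9]
```

View pics/n.png

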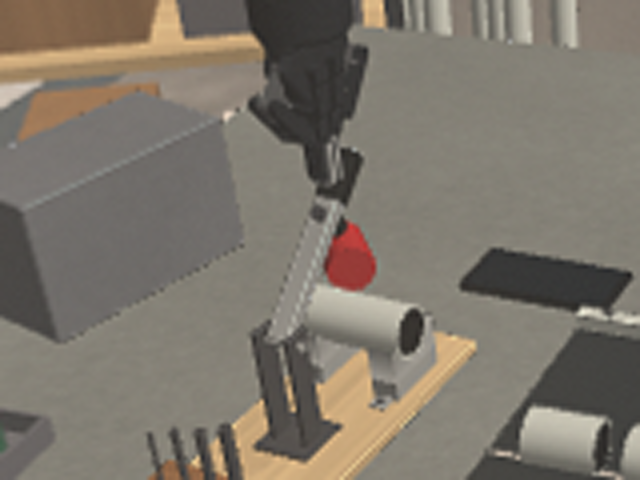

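The scene crop shows the bar leaning over at about 45° with the fingertips behind its grip at (335,175), and the sleeve undisturbed.

```bash

python3 -m creep '[{"fingers":0,"x":-14,"y":1,"z":-20,"ax":0,"ay":0,"az":0},{"fingers":0,"x":-20,"y":2,"z":-33,"ax":0,"ay":0,"az":0},{"fingers":0,"x":-28,"y":3,"z":-52,"ax":0,"ay":0,"az":0},{"fingers":0,"x":-32,"y":3,"z":-70,"ax":0,"ay":0,"az":0},{"fingers":0,"x":-32,"y":3,"z":-72,"ax":0,"ay":0,"az":0}]' | grep -E 'tcp|force'
for i in 1 2 3; do python3 -m creep '[{"fingers":0,"x":0,"y":0,"z":-4,"ax":0,"ay":0,"az":0},{"fingers":0,"x":0,"y":0,"z":-4,"ax":0,"ay":0,"az":0}]' | grep -E 'tcp|force'; done
```

```text
tcp_pos: [0.4761, -0.3371, 0.1263]
ft_force: [0.1, 0.0, 1.0]
tcp_pos: [0.4769, -0.3377, 0.1234]
ft_force: [-1.0, 0.0, 0.7]
tcp_pos: [0.4772, -0.3378, 0.1194]
ft_force: [-0.3, 0.0, 0.2]
tcp_pos: [0.4771, -0.3376, 0.1149]
ft_force: [-0.6, 0.3, -0.4]
```

```bash

for i in 1 2 3; do python3 -m creep '[{"fingers":0,"x":0,"y":0,"z":-1.5,"ax":0,"ay":0,"az":0},{"fingers":0,"x":0,"y":0,"z":-1.5,"ax":0,"ay":0,"az":0}]' | grep -E 'tcp|force'; done
```

```text
tcp_pos: [0.477, -0.3377, 0.1135]
ft_force: [-0.2, -0.5, 1.3]
tcp_pos: [0.4771, -0.3377, 0.1133]
ft_force: [-2.5, 1.7, 8.6]
tcp_pos: [0.4771, -0.3377, 0.1133]
ft_force: [-2.3, 2.1, 9.7]
```

```bash

python3 -m creep '[{"fingers":0.5,"x":0,"y":0,"z":20,"ax":0,"ay":0,"az":0},{"fingers":0.8,"x":-10,"y":0,"z":70,"ax":0,"ay":0,"az":0},{"fingers":1,"x":-20,"y":-20,"z":100,"ax":0,"ay":0,"az":0},{"fingers":1,"x":-20,"y":-40,"z":110,"ax":0,"ay":0,"az":0},{"fingers":1,"x":-20,"y":-40,"z":110,"ax":0,"ay":0,"az":0}]' | grep -E 'tcp|force'
python3 - <<'E'
from h import *
p=shot('wrist'); save(p,'o.png'); X=cloud(p)
k=X[(X[...,0]>.42)&(X[...,0]<.62)&(X[...,1]>-.365)&(X[...,1]<-.32)&(X[...,2]>.09)&(X[...,2]<.14)]
for x0 in np.arange(.43,.62,.02):
    b=k[(k[:,0]>x0)&(k[:,0]<x0+.02)]
    if len(b)>10: print(round(x0,2),len(b),'z %.4f y %.4f'%(np.median(b[:,2]),np.median(b[:,1])))
E
python3 m.py top; python3 att.py
```

```text
tcp_pos: [0.4576, -0.379, 0.2241]
ft_force: [0.1, 0.3, -0.1]
0.43 498 z 0.1153 y -0.3319
0.45 979 z 0.1156 y -0.3328
0.47 915 z 0.1148 y -0.3346
0.49 791 z 0.1137 y -0.3364
0.51 774 z 0.1130 y -0.3392
0.53 784 z 0.1128 y -0.3413
0.55 776 z 0.1125 y -0.3434
0.57 846 z 0.1123 y -0.3464
0.59 1208 z 0.1122 y -0.3433
0.61 74 z 0.1153 y -0.3347
tcp [ 0.4571 -0.3777  0.223 ] F [ 0.4  0.1 -0.9] 41.3
top
line x=0.0326 y + 0.5801 n171
slv rect c [ 572.7 -129.3] size [30.7 59.9] mean [ 0.5712 -0.1288  0.0565] ztop 0.0587 slope dx/dy -0.003 dx_line -4.6
J [-0.69  0.38  0.02  1.21  0.    0.99] tcp [ 0.4567 -0.377   0.2224] yaw 84.02 levelling turn [-0.08 -0.09 -0.  ] w 1.001 F [-0.2 -0.4  0.5] t 41.35
```

View pics/o.png

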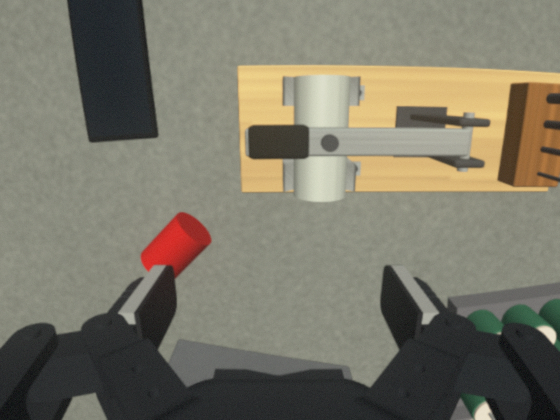

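The hold-down arm lies level across the sleeve. Its top slopes about 0.015 rad, so the foot is down. Only one short sleeve turned up near the line from the top, so I'll look for the other.

```bash
python3 - <<'E'
from h import *
for n in ('top','scene'):
    p=shot(n); X=cloud(p); g=p['image']
    for d in vision.outline_of(p,'sleeve1'):
        m=d['mask']; print(n,round(d['score'],2),d['bbox'],np.nanmedian(X[m],0).round(3),g[m].mean(0).round())
    if n=='top': save(p,'q.png')
    z=X[...,2]; mm=((z>.04)&(z<.064)&(X[...,0]>.42)&(X[...,0]<.72)&(X[...,1]>-.21)&(X[...,1]<.22)).astype(np.uint8)
    k,l,st,_=cv2.connectedComponentsWithStats(mm)
    for i in range(1,k):
        if st[i,4]>20: print('  cc',st[i],np.nanmean(X[l==i],0).round(3))
E
```

```text
top 0.81 [298.2, 163.0, 21.1, 14.8] [ 0.569 -0.131  0.052] [178. 168. 152.]
top 0.59 [256.1, 220.2, 24.7, 16.7] [ 0.413 -0.017  0.052] [179. 169. 153.]
top 0.47 [198.1, 78.7, 32.8, 46.8] [0.74  0.116 0.184] [87. 79. 72.]
  cc [297 164  22  16 334] [ 0.57  -0.13   0.051]
  cc [258 220  22   6 123] [ 0.428 -0.019  0.051]
scene 0.89 [231.4, 226.3, 26.2, 16.6] [ 0.587 -0.121  0.045] [145. 142. 131.]
scene 0.73 [281.1, 203.6, 21.8, 17.8] [ 0.433 -0.01   0.046] [148. 145. 134.]
  cc [282 208  19   9 125] [ 0.431 -0.014  0.049]
  cc [233 227  23  13 209] [ 0.582 -0.123  0.051]
```

```bash

for i in 1 2; do python3 -m creep '[{"fingers":1,"x":-6,"y":33,"z":-4,"ax":0,"ay":0,"az":0},{"fingers":1,"x":-12,"y":66,"z":-8,"ax":0,"ay":0,"az":1},{"fingers":1,"x":-18,"y":100,"z":-15,"ax":0,"ay":0,"az":2},{"fingers":1,"x":-24,"y":133,"z":-20,"ax":0,"ay":0,"az":2},{"fingers":1,"x":-30,"y":165,"z":-25,"ax":0,"ay":0,"az":2}]' | grep tcp; done
python3 -m creep '[{"fingers":1,"x":0,"y":0,"z":0,"ax":0,"ay":0,"az":0},{"fingers":1,"x":0,"y":0,"z":0,"ax":0,"ay":0,"az":0}]' | grep tcp
sed -i 's/X\[...,0\]>.44)/X[...,0]>.38)/' m.py
python3 att.py; python3 m.py wrist; python3 -c "
from h import *
save(shot('wrist'),'r.png')"
```

```text
tcp_pos: [0.4261, -0.2099, 0.1968]
tcp_pos: [0.3953, -0.0434, 0.1714]
tcp_pos: [0.3953, -0.0434, 0.1714]
J [-0.11  0.08 -0.52  0.97  0.    1.49] tcp [ 0.3953 -0.0434  0.1714] yaw 88.20 levelling turn [-0.09 -0.18 -0.  ] w 1.002 F [0.4 0.3 0.3] t 43.05
tcp [ 0.3953 -0.0434  0.1714] F [0.4 0.3 0.3] 43.05
wrist
line x=0.0309 y + 0.5808 n1506
slv rect c [416.  -15.2] size [29.5 60.8] mean [ 0.4157 -0.0145  0.0547] ztop 0.0566 slope dx/dy -0.052 dx_line -164.7
slv rect c [ 572.2 -126.5] size [30.1 61.9] mean [ 0.5707 -0.1247  0.0545] ztop 0.0562 slope dx/dy 0.002 dx_line -6.2
```

View pics/r.png

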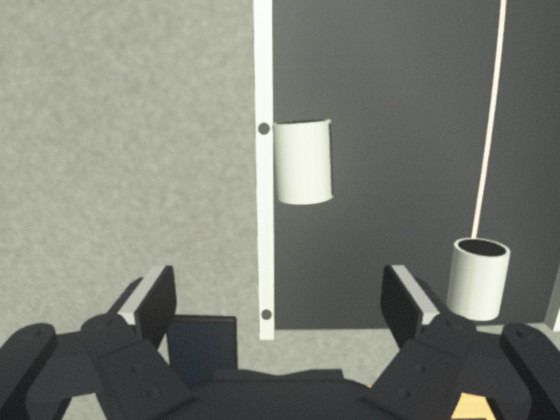

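Sleeve A was knocked back against the near bar: it is at (302,160), touching the bar at x≈265. I'll roll it about 20 mm forward off the bar before grasping it.

```bash

python3 -m creep '[{"fingers":0,"x":6,"y":14,"z":-30,"ax":0,"ay":0,"az":0},{"fingers":0,"x":12,"y":28,"z":-70,"ax":0,"ay":0,"az":0},{"fingers":0,"x":12,"y":28,"z":-105,"ax":0,"ay":0,"az":0},{"fingers":0,"x":12,"y":28,"z":-109,"ax":0,"ay":0,"az":0},{"fingers":0,"x":12,"y":28,"z":-109,"ax":0,"ay":0,"az":0}]' | grep -E 'tcp|force'
for i in 1 2 3 4; do python3 -m creep '[{"fingers":0,"x":0.5,"y":0,"z":-2,"ax":0,"ay":0,"az":0},{"fingers":0,"x":0.5,"y":0,"z":-2,"ax":0,"ay":0,"az":0}]' | grep -E 'tcp|force'; done
```

```text
tcp_pos: [0.4082, -0.0165, 0.063]
ft_force: [0.3, -0.2, 0.4]
tcp_pos: [0.4099, -0.0168, 0.0621]
ft_force: [-0.3, 0.5, 0.6]
tcp_pos: [0.4107, -0.0168, 0.0603]
ft_force: [0.6, -0.0, 0.2]
tcp_pos: [0.4111, -0.0168, 0.0581]
ft_force: [-0.3, -0.8, -0.7]
tcp_pos: [0.4117, -0.0167, 0.0561]
ft_force: [0.7, 0.2, -0.5]
```

```bash

python3 -m creep '[{"fingers":0,"x":0,"y":0,"z":-2,"ax":0,"ay":0,"az":0},{"fingers":0,"x":8,"y":0,"z":-2,"ax":0,"ay":0,"az":0},{"fingers":0,"x":17,"y":0,"z":-2,"ax":0,"ay":0,"az":0},{"fingers":0,"x":26,"y":0,"z":-2,"ax":0,"ay":0,"az":0},{"fingers":0,"x":26,"y":0,"z":-2,"ax":0,"ay":0,"az":0}]' | grep -E 'tcp|force'
python3 -m creep '[{"fingers":0,"x":0,"y":0,"z":15,"ax":0,"ay":0,"az":0},{"fingers":1,"x":-15,"y":-10,"z":60,"ax":0,"ay":0,"az":0},{"fingers":1,"x":-15,"y":-10,"z":90,"ax":0,"ay":0,"az":0},{"fingers":1,"x":-15,"y":-10,"z":90,"ax":0,"ay":0,"az":0},{"fingers":1,"x":-15,"y":-10,"z":90,"ax":0,"ay":0,"az":0}]' | grep -E 'tcp|force'
python3 m.py wrist;python3 att.py
```

```text
tcp_pos: [0.4407, -0.0158, 0.0554]
ft_force: [0.3, 2.6, 10.1]
tcp_pos: [0.4252, -0.0257, 0.1447]
ft_force: [-1.2, 0.3, -0.4]
tcp [ 0.4252 -0.0257  0.1447] F [-1.2  0.3 -0.4] 46.025
wrist
line x=0.0309 y + 0.5806 n1735
slv rect c [426.8 -14.8] size [30.1 60.5] mean [ 0.4265 -0.0135  0.0547] ztop 0.0565 slope dx/dy -0.047 dx_line -153.7
slv rect c [ 572.2 -109.8] size [28.2 30.9] mean [ 0.5703 -0.1077  0.0544] ztop 0.0562 slope dx/dy 0.716 dx_line -7.0
J [-0.06  0.15 -0.52  0.89  0.    1.54] tcp [ 0.4248 -0.0257  0.1443] yaw 88.06 levelling turn [-0.24  0.2   0.  ] w 0.924 F [ 0.5 -0.7 -0. ] t 46.075
```

```bash

python3 -m creep '[{"fingers":0,"x":-4,"y":10,"z":-40,"ax":0,"ay":0,"az":0},{"fingers":0,"x":-4,"y":10,"z":-75,"ax":0,"ay":0,"az":0},{"fingers":0,"x":-4,"y":10,"z":-84,"ax":0,"ay":0,"az":0},{"fingers":0,"x":-4,"y":10,"z":-90.5,"ax":0,"ay":0,"az":0},{"fingers":0,"x":-4,"y":10,"z":-90.5,"ax":0,"ay":0,"az":0}]' | grep -E 'tcp|force'
python3 -m creep '[{"fingers":0,"x":10,"y":0,"z":-1.5,"ax":0,"ay":0,"az":0},{"fingers":0,"x":20,"y":0,"z":-1.5,"ax":0,"ay":0,"az":0},{"fingers":0,"x":30,"y":0,"z":-1.5,"ax":0,"ay":0,"az":0},{"fingers":0,"x":33,"y":0,"z":-1.5,"ax":0,"ay":0,"az":0},{"fingers":0,"x":33,"y":0,"z":-1.5,"ax":0,"ay":0,"az":0}]' | grep -E 'tcp|force'
python3 -m creep '[{"fingers":0,"x":0,"y":0,"z":15,"ax":0,"ay":0,"az":0},{"fingers":1,"x":-10,"y":-10,"z":60,"ax":0,"ay":0,"az":0},{"fingers":1,"x":-10,"y":-10,"z":90,"ax":0,"ay":0,"az":0},{"fingers":1,"x":-10,"y":-10,"z":90,"ax":0,"ay":0,"az":0},{"fingers":1,"x":-10,"y":-10,"z":90,"ax":0,"ay":0,"az":0}]' | grep -E 'tcp|force'
python3 m.py wrist;python3 att.py
```

```text
tcp_pos: [0.4247, -0.0159, 0.0559]
ft_force: [-0.3, 0.6, 10.2]
tcp_pos: [0.4579, -0.0162, 0.0542]
ft_force: [0.6, 0.2, 2.7]
tcp_pos: [0.4468, -0.0263, 0.1433]
ft_force: [0.2, 0.4, 0.1]
tcp [ 0.4468 -0.0263  0.1433] F [0.2 0.4 0.1] 47.95
wrist
line x=0.0303 y + 0.5806 n1760
slv rect c [438.3 -14.5] size [30.1 60.7] mean [ 0.4383 -0.0131  0.0547] ztop 0.0566 slope dx/dy -0.035 dx_line -141.9
slv rect c [ 572.2 -109.5] size [28.7 31. ] mean [ 0.5738 -0.1045  0.0544] ztop 0.0562 slope dx/dy -1.395 dx_line -3.6
J [-0.06  0.18 -0.48  0.9   0.    1.54] tcp [ 0.4465 -0.0262  0.1429] yaw 88.05 levelling turn [-0.17  0.4   0.  ] w 0.924 F [-0.   0.4  0. ] t 48.0
```

```bash

python3 -m creep '[{"fingers":0,"x":-14,"y":10,"z":-40,"ax":0,"ay":0,"az":0},{"fingers":0,"x":-14,"y":10,"z":-75,"ax":0,"ay":0,"az":0},{"fingers":0,"x":-14,"y":10,"z":-83,"ax":0,"ay":0,"az":0},{"fingers":0,"x":-14,"y":10,"z":-89,"ax":0,"ay":0,"az":0},{"fingers":0,"x":-14,"y":10,"z":-89,"ax":0,"ay":0,"az":0}]' | grep -E 'tcp|force'
python3 -m creep '[{"fingers":0,"x":10,"y":0,"z":-1.5,"ax":0,"ay":0,"az":0},{"fingers":0,"x":20,"y":0,"z":-1.5,"ax":0,"ay":0,"az":0},{"fingers":0,"x":30,"y":0,"z":-1.5,"ax":0,"ay":0,"az":0},{"fingers":0,"x":33,"y":0,"z":-1.5,"ax":0,"ay":0,"az":0},{"fingers":0,"x":33,"y":0,"z":-1.5,"ax":0,"ay":0,"az":0}]' | grep -E 'tcp|force'
python3 -m creep '[{"fingers":0,"x":0,"y":0,"z":15,"ax":0,"ay":0,"az":0},{"fingers":0.8,"x":-10,"y":-10,"z":60,"ax":0,"ay":0,"az":0},{"fingers":0.8,"x":-10,"y":-10,"z":90,"ax":0,"ay":0,"az":0},{"fingers":0.8,"x":-10,"y":-10,"z":90,"ax":0,"ay":0,"az":0},{"fingers":0.8,"x":-10,"y":-10,"z":90,"ax":0,"ay":0,"az":0}]' | grep -E 'tcp|force'
python3 m.py wrist;python3 att.py
```

```text
tcp_pos: [0.4361, -0.0164, 0.0559]
ft_force: [0.8, 0.3, 8.0]
tcp_pos: [0.4693, -0.0168, 0.0543]
ft_force: [0.1, -0.4, 2.3]
tcp_pos: [0.4583, -0.0268, 0.1434]
ft_force: [-0.4, -0.2, -0.4]
tcp [ 0.4583 -0.0268  0.1434] F [-0.4 -0.2 -0.4] 49.875
wrist
line x=0.0309 y + 0.5806 n1784
slv rect c [449.9 -14.1] size [30.2 60.8] mean [ 0.4497 -0.0127  0.0547] ztop 0.0565 slope dx/dy -0.029 dx_line -130.5
slv rect c [ 578.1 -102.4] size [19.4 35.7] mean [ 0.5756 -0.1026  0.0543] ztop 0.0562 slope dx/dy -1.448 dx_line -1.8
J [-0.06  0.2  -0.46  0.9   0.    1.55] tcp [ 0.458  -0.0267  0.143 ] yaw 88.04 levelling turn [-0.11  0.59  0.  ] w 0.799 F [-0.4  1.1 -1.1] t 49.925
```

```bash

python3 -m creep '[{"fingers":0.8,"x":-8.5,"y":12.5,"z":-50,"ax":-0.1,"ay":0.6,"az":3.5},{"fingers":0.8,"x":-8.5,"y":12.5,"z":-95,"ax":-0.1,"ay":0.6,"az":3.5},{"fingers":0.8,"x":-8.5,"y":12.5,"z":-120,"ax":-0.1,"ay":0.6,"az":3.5},{"fingers":0.8,"x":-8.5,"y":12.5,"z":-128,"ax":-0.1,"ay":0.6,"az":3.5},{"fingers":0.8,"x":-8.5,"y":12.5,"z":-128,"ax":-0.1,"ay":0.6,"az":3.5}]' 40 | grep -E 'tcp|force'
python3 -m creep '[{"fingers":0.3,"x":0,"y":0,"z":1,"ax":0,"ay":0,"az":0},{"fingers":0.3,"x":0,"y":0,"z":1,"ax":0,"ay":0,"az":0},{"fingers":0.3,"x":0,"y":0,"z":1,"ax":0,"ay":0,"az":0},{"fingers":0.3,"x":0,"y":0,"z":1,"ax":0,"ay":0,"az":0}]' 40| grep -E 'tcp|force|width'
python3 -m creep '[{"fingers":0.3,"x":0,"y":0,"z":40,"ax":0,"ay":0,"az":0},{"fingers":0.3,"x":5,"y":20,"z":90,"ax":0,"ay":0,"az":0},{"fingers":0.3,"x":10,"y":60,"z":140,"ax":0,"ay":0,"az":0},{"fingers":0.3,"x":15,"y":95,"z":160,"ax":0,"ay":0,"az":0},{"fingers":0.3,"x":20,"y":130,"z":170,"ax":0,"ay":0,"az":0}]' | grep -E 'tcp|force|width'
python3 -m creep '[{"fingers":0.3,"x":8,"y":35,"z":0,"ax":0,"ay":0,"az":0},{"fingers":0.3,"x":16,"y":65,"z":0,"ax":0,"ay":0,"az":0},{"fingers":0.3,"x":25,"y":95,"z":0,"ax":0,"ay":0,"az":0},{"fingers":0.3,"x":25,"y":95,"z":0,"ax":0,"ay":0,"az":0}]' | grep -E 'tcp|force|width'
python3 att.py
```

```text
tcp_pos: [0.4487, -0.0142, 0.0143]
ft_force: [-0.9, -0.1, 1.0]
tcp_pos: [0.4498, -0.0142, 0.0166]
ft_force: [-0.7, 0.7, 6.4]
width: 0.529
tcp_pos: [0.4708, 0.1171, 0.1887]
ft_force: [0.4, 0.0, -1.5]
width: 0.524
tcp_pos: [0.4963, 0.2139, 0.1886]
ft_force: [-0.5, -0.5, -1.4]
width: 0.525
J [ 0.41  0.3  -0.19  1.07 -0.    1.95] tcp [0.4963 0.2139 0.1886] yaw 91.68 levelling turn [-0.11  0.27  0.  ] w 0.525 F [-0.5 -0.5 -1.4] t 52.175
```

```bash
python3 - <<'E'
from h import *
p=shot('wrist'); save(p,'s.png'); X=cloud(p); np.save('s.npy',X)
m=(X[...,0]>.38)&(X[...,0]<.66)&(X[...,1]>.2)&(X[...,1]<.52)
Q=X[m]
for za,zb in [(.01,.02),(.02,.03),(.03,.045),(.045,.056),(.056,.068),(.068,.074),(.074,.085),(.085,.1)]:
    q=Q[(Q[:,2]>=za)&(Q[:,2]<zb)]
    if len(q)>5: print(za,zb,len(q),np.percentile(q,[1,99],0).round(3).tolist())
for y0 in (.26,.3,.34,.38,.42):
    q=Q[abs(Q[:,1]-y0)<.008]; o=np.argsort(q[:,0]); 
    f=q[(q[:,2]>.015)&(q[:,2]<.03)&(q[:,0]>.44)]; w=q[(q[:,2]>.06)&(q[:,0]<.47)]; c=q[(q[:,2]>.085)]; h=q[(q[:,0]<.42)&(q[:,2]>.04)]
    for n,k in (('floor',f),('front',w),('cab',c),('handle',h)):
        if len(k)>3: print(y0,n,np.percentile(k[:,0],[1,99]).round(4),'z %.4f'%np.median(k[:,2]))
E
```

```text
0.01 0.02 1164 [[0.389, 0.2, 0.01], [0.649, 0.345, 0.02]]
0.02 0.03 23523 [[0.46, 0.237, 0.021], [0.593, 0.369, 0.026]]
0.03 0.045 707 [[0.455, 0.234, 0.03], [0.587, 0.361, 0.045]]
0.045 0.056 1217 [[0.4, 0.235, 0.045], [0.582, 0.358, 0.056]]
0.056 0.068 2748 [[0.401, 0.236, 0.056], [0.578, 0.356, 0.068]]
0.068 0.074 1906 [[0.454, 0.238, 0.068], [0.577, 0.353, 0.074]]
0.074 0.085 4417 [[0.44, 0.236, 0.075], [0.577, 0.352, 0.084]]
0.085 0.1 22593 [[0.576, 0.234, 0.087], [0.659, 0.358, 0.092]]
0.26 floor [0.4618 0.5932] z 0.0222
0.26 front [0.4403 0.468 ] z 0.0770
0.26 cab [0.5763 0.659 ] z 0.0902
0.3 floor [0.4609 0.5929] z 0.0223
0.3 front [0.4403 0.4607] z 0.0771
0.3 cab [0.5763 0.659 ] z 0.0902
0.3 handle [0.4002 0.4198] z 0.0563
0.34 floor [0.4614 0.5928] z 0.0223
0.34 front [0.4401 0.4608] z 0.0771
0.34 cab [0.576  0.6595] z 0.0902
0.34 handle [0.4001 0.4105] z 0.0570
0.38 floor [0.5775 0.5943] z 0.0220
```

View pics/s.png

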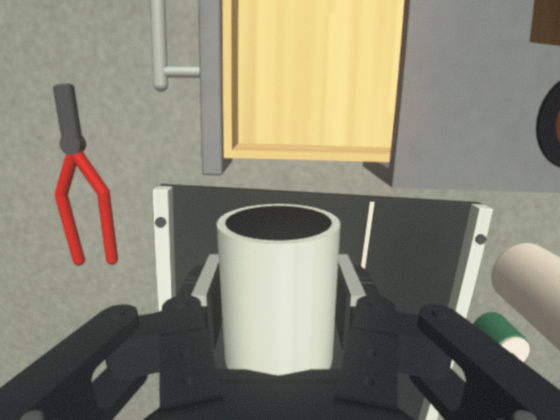

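The drawer is open at (310,75): clear floor from x 0.460 to 0.576, walls from y 0.246 to 0.460, floor z 0.022. Sleeve A is held straight. I'll lay A at (0.518, 0.400).

```bash

python3 -m creep '[{"fingers":0.3,"x":4,"y":30,"z":0,"ax":0,"ay":0,"az":0},{"fingers":0.3,"x":8,"y":62,"z":0,"ax":0,"ay":0,"az":0},{"fingers":0.3,"x":12,"y":95,"z":0,"ax":0,"ay":0,"az":0},{"fingers":0.3,"x":16,"y":125,"z":-20,"ax":0,"ay":0,"az":-1},{"fingers":0.3,"x":20,"y":155,"z":-40,"ax":0,"ay":0,"az":-1.7}]' | grep -E 'tcp|width'
python3 -m creep '[{"fingers":0.3,"x":2,"y":31,"z":-20,"ax":0,"ay":0,"az":0},{"fingers":0.3,"x":2,"y":31,"z":-40,"ax":0,"ay":0,"az":0},{"fingers":0.3,"x":2,"y":31,"z":-40,"ax":0,"ay":0,"az":0}]' | grep -E 'tcp|width'
python3 att.py
```

```text
tcp_pos: [0.5157, 0.3672, 0.1484]
width: 0.529
tcp_pos: [0.5161, 0.3961, 0.1063]
width: 0.526
J [ 0.66  0.54 -0.02  1.01 -0.    2.23] tcp [0.5161 0.3961 0.1063] yaw 89.79 levelling turn [ 0.2  -0.02  0.  ] w 0.526 F [-0.  -0.1 -1.8] t 53.225
```

```bash

python3 -m creep '[{"fingers":0.3,"x":2,"y":3,"z":-20,"ax":0.2,"ay":0,"az":0},{"fingers":0.3,"x":2,"y":3,"z":-40,"ax":0.2,"ay":0,"az":0},{"fingers":0.3,"x":2,"y":3,"z":-58,"ax":0.2,"ay":0,"az":0},{"fingers":0.3,"x":2,"y":3,"z":-58,"ax":0.2,"ay":0,"az":0}]' | grep -E 'tcp|width|force'
python3 -m creep '[{"fingers":0.3,"x":0,"y":0,"z":-8,"ax":0,"ay":0,"az":0},{"fingers":0.3,"x":0,"y":0,"z":-15,"ax":0,"ay":0,"az":0},{"fingers":0.3,"x":0,"y":0,"z":-15,"ax":0,"ay":0,"az":0}]' | grep -E 'tcp|width|force'
```

```text
tcp_pos: [0.5174, 0.3974, 0.048]
ft_force: [-0.1, -0.4, -2.8]
width: 0.523
tcp_pos: [0.5172, 0.397, 0.0326]
ft_force: [-0.1, -0.6, -1.7]
width: 0.525
```

```bash

python3 -m creep '[{"fingers":0.3,"x":0,"y":0,"z":-3,"ax":0,"ay":0,"az":0},{"fingers":0.3,"x":0,"y":0,"z":-3,"ax":0,"ay":0,"az":0},{"fingers":0.65,"x":0,"y":0,"z":-3,"ax":0,"ay":0,"az":0},{"fingers":0.65,"x":0,"y":0,"z":-3,"ax":0,"ay":0,"az":0},{"fingers":0.65,"x":0,"y":0,"z":-3,"ax":0,"ay":0,"az":0}]' | grep -E 'tcp|width|force'
python3 -m creep '[{"fingers":0.65,"x":0,"y":0,"z":15,"ax":0,"ay":0,"az":0},{"fingers":0.65,"x":0,"y":0,"z":60,"ax":0,"ay":0,"az":0},{"fingers":0.65,"x":0,"y":-20,"z":115,"ax":0,"ay":0,"az":0},{"fingers":0.65,"x":0,"y":-55,"z":140,"ax":0,"ay":0,"az":0},{"fingers":0.65,"x":0,"y":-90,"z":140,"ax":0,"ay":0,"az":0}]' | grep -E 'tcp|width|force'
python3 - <<'E'
from h import *
p=shot('wrist'); X=cloud(p)
k=X[(X[...,0]>.465)&(X[...,0]<.575)&(X[...,1]>.25)&(X[...,1]<.455)&(X[...,2]>.045)&(X[...,2]<.075)]
print(len(k),np.percentile(k,[2,98],0).round(3).tolist())
E
python3 m.py top
```

```text
tcp_pos: [0.5146, 0.3966, 0.0293]
ft_force: [-5.1, -0.3, 0.1]
width: 0.653
tcp_pos: [0.5174, 0.3074, 0.1744]
ft_force: [0.2, 0.3, -0.4]
width: 0.649
7712 [[0.474, 0.251, 0.047], [0.561, 0.426, 0.069]]
tcp [0.5159 0.3022 0.173 ] F [-2.1 -4.1 -0.4] 55.4
top
line x=0.0327 y + 0.5800 n176
slv rect c [ 572.7 -130.2] size [28.9 59. ] mean [ 0.5713 -0.13    0.0564] ztop 0.0586 slope dx/dy -0.006 dx_line -4.5
```

```bash

for i in 1 2; do python3 -m creep '[{"fingers":0.9,"x":3,"y":-35,"z":0,"ax":0,"ay":0,"az":0},{"fingers":0.9,"x":6,"y":-70,"z":0,"ax":0,"ay":0,"az":0},{"fingers":0.9,"x":10,"y":-105,"z":0,"ax":0,"ay":0,"az":0},{"fingers":0.9,"x":15,"y":-140,"z":-5,"ax":0,"ay":0,"az":0},{"fingers":0.9,"x":20,"y":-175,"z":-10,"ax":0,"ay":0,"az":0}]' | grep -E 'tcp'; done
python3 -m creep '[{"fingers":0.9,"x":8,"y":-35,"z":0,"ax":0,"ay":0,"az":0},{"fingers":0.9,"x":15,"y":-85,"z":0,"ax":0,"ay":0,"az":0},{"fingers":0.9,"x":15,"y":-85,"z":0,"ax":0,"ay":0,"az":0},{"fingers":0.9,"x":15,"y":-85,"z":0,"ax":0,"ay":0,"az":0}]' | grep -E 'tcp'
python3 att.py; python3 m.py wrist
```

```text
tcp_pos: [0.5366, 0.1287, 0.1632]
tcp_pos: [0.558, -0.047, 0.1543]
tcp_pos: [0.5735, -0.1317, 0.1548]
J [-0.23  0.41 -0.12  1.04 -0.    1.35] tcp [ 0.5735 -0.1317  0.1548] yaw 89.61 levelling turn [ 0.09  0.1  -0.  ] w 0.897 F [-0.6  0.2 -1.5] t 57.2
tcp [ 0.5735 -0.1317  0.1548] F [-0.6  0.2 -1.5] 57.2
wrist
line x=0.0297 y + 0.5803 n1088
slv rect c [ 573.8 -126.5] size [31.  60.6] mean [ 0.5733 -0.1252  0.0547] ztop 0.0565 slope dx/dy 0.006 dx_line -3.3
```

Sleeve B is at (0.5735, −0.1275). I'll grasp it and carry it to the drawer.

```bash

python3 -m creep '[{"fingers":0.9,"x":0,"y":4,"z":-50,"ax":0,"ay":0,"az":0},{"fingers":0.9,"x":0,"y":4,"z":-100,"ax":0,"ay":0,"az":0},{"fingers":0.9,"x":0,"y":4,"z":-130,"ax":0,"ay":0,"az":0},{"fingers":0.9,"x":0,"y":4,"z":-140,"ax":0,"ay":0,"az":0},{"fingers":0.9,"x":0,"y":4,"z":-140,"ax":0,"ay":0,"az":0}]' 40 | grep -E 'tcp|force'
python3 -m creep '[{"fingers":0.3,"x":0,"y":0,"z":1,"ax":0,"ay":0,"az":0},{"fingers":0.3,"x":0,"y":0,"z":1,"ax":0,"ay":0,"az":0},{"fingers":0.3,"x":0,"y":0,"z":1,"ax":0,"ay":0,"az":0},{"fingers":0.3,"x":0,"y":0,"z":1,"ax":0,"ay":0,"az":0}]' 40| grep -E 'tcp|force|width'
python3 -m creep '[{"fingers":0.3,"x":0,"y":0,"z":40,"ax":0,"ay":0,"az":0},{"fingers":0.3,"x":-5,"y":20,"z":90,"ax":0,"ay":0,"az":0},{"fingers":0.3,"x":-10,"y":60,"z":135,"ax":0,"ay":0,"az":0},{"fingers":0.3,"x":-15,"y":95,"z":150,"ax":0,"ay":0,"az":0},{"fingers":0.3,"x":-20,"y":130,"z":155,"ax":0,"ay":0,"az":0}]' | grep -E 'tcp|force|width'
python3 -m creep '[{"fingers":0.3,"x":-4,"y":35,"z":0,"ax":0,"ay":0,"az":0},{"fingers":0.3,"x":-8,"y":70,"z":0,"ax":0,"ay":0,"az":0},{"fingers":0.3,"x":-12,"y":105,"z":0,"ax":0,"ay":0,"az":0},{"fingers":0.3,"x":-16,"y":140,"z":0,"ax":0,"ay":0,"az":0},{"fingers":0.3,"x":-20,"y":170,"z":0,"ax":0,"ay":0,"az":0}]' | grep -E 'tcp|force|width'
python3 att.py
```

```text
tcp_pos: [0.5734, -0.1263, 0.0149]
ft_force: [-0.4, 0.8, -0.3]
tcp_pos: [0.5748, -0.1264, 0.0178]
ft_force: [-1.3, 0.9, 6.8]
width: 0.523
tcp_pos: [0.5556, 0.0045, 0.175]
ft_force: [0.7, 0.1, -2.2]
width: 0.523
tcp_pos: [0.5352, 0.1757, 0.1753]
ft_force: [0.2, -0.6, -2.1]
width: 0.522
J [ 0.32  0.35 -0.16  1.05 -0.    1.89] tcp [0.5352 0.1757 0.1753] yaw 89.72 levelling turn [ 0.07  0.5  -0.  ] w 0.522 F [ 0.2 -0.6 -2.1] t 59.625
```

```bash
cat > d.py <<'E'
from h import *
for n in ('top','scene','wrist'):
    p=shot(n); X=cloud(p); g=p['image'].astype(int)
    m=(X[...,0]>.40)&(X[...,0]<.62)&(X[...,1]>.25)&(X[...,1]<.455)&(X[...,2]>.04)&(X[...,2]<.072)&(g.max(2)-g.min(2)<45)&(g.min(2)>110)
    k,l,st,_=cv2.connectedComponentsWithStats(m.astype(np.uint8))
    for i in range(1,k):
        if st[i,4]>15: print(n,st[i,4],np.percentile(X[l==i],[2,98],0).round(3).tolist())
E
python3 d.py
```

```text
top 270 [[0.497, 0.371, 0.054], [0.537, 0.423, 0.071]]
top 98 [[0.401, 0.361, 0.052], [0.436, 0.417, 0.061]]
scene 59 [[0.403, 0.303, 0.056], [0.412, 0.418, 0.061]]
scene 171 [[0.509, 0.368, 0.06], [0.536, 0.425, 0.07]]
wrist 896 [[0.401, 0.297, 0.052], [0.431, 0.322, 0.059]]
```

```bash

python3 -m creep '[{"fingers":0.3,"x":-5,"y":35,"z":0,"ax":0,"ay":0.3,"az":0},{"fingers":0.3,"x":-10,"y":70,"z":0,"ax":0,"ay":0.3,"az":0},{"fingers":0.3,"x":-15,"y":105,"z":-20,"ax":0,"ay":0.3,"az":0},{"fingers":0.3,"x":-19,"y":125,"z":-50,"ax":0,"ay":0.3,"az":0},{"fingers":0.3,"x":-19,"y":125,"z":-70,"ax":0,"ay":0.3,"az":0}]' | grep -E 'tcp|width'
python3 -m creep '[{"fingers":0.3,"x":0,"y":0,"z":-20,"ax":0,"ay":0,"az":0},{"fingers":0.3,"x":0,"y":0,"z":-40,"ax":0,"ay":0,"az":0},{"fingers":0.3,"x":0,"y":0,"z":-57,"ax":0,"ay":0,"az":0},{"fingers":0.3,"x":0,"y":0,"z":-57,"ax":0,"ay":0,"az":0}]' | grep -E 'tcp|width|force'
```

```text
tcp_pos: [0.5158, 0.3008, 0.1039]
width: 0.522
tcp_pos: [0.5149, 0.299, 0.0456]
ft_force: [0.4, 0.1, -0.5]
width: 0.525
```

```bash

python3 -m creep '[{"fingers":0.3,"x":0,"y":1,"z":-8,"ax":0,"ay":0,"az":0},{"fingers":0.3,"x":0,"y":2,"z":-15,"ax":0,"ay":0,"az":0},{"fingers":0.3,"x":0,"y":2,"z":-15,"ax":0,"ay":0,"az":0}]' | grep -E 'tcp|width|force'
python3 -m creep '[{"fingers":0.62,"x":0,"y":0,"z":-1,"ax":0,"ay":0,"az":0},{"fingers":0.62,"x":0,"y":0,"z":-1,"ax":0,"ay":0,"az":0},{"fingers":0.62,"x":0,"y":0,"z":-1,"ax":0,"ay":0,"az":0}]' | grep -E 'tcp|width|force'
python3 -m creep '[{"fingers":0.62,"x":0,"y":0,"z":15,"ax":0,"ay":0,"az":0},{"fingers":0.62,"x":0,"y":0,"z":60,"ax":0,"ay":0,"az":0},{"fingers":0.62,"x":-20,"y":0,"z":110,"ax":0,"ay":0,"az":0},{"fingers":0.3,"x":-60,"y":0,"z":130,"ax":0,"ay":0,"az":0},{"fingers":0,"x":-110,"y":0,"z":130,"ax":0,"ay":0,"az":0}]' | grep -E 'tcp|width|force'
python3 d.py; python3 att.py
```

```text
tcp_pos: [0.5148, 0.3009, 0.0304]
ft_force: [0.1, -0.0, -2.4]
width: 0.522
tcp_pos: [0.5151, 0.3011, 0.0298]
ft_force: [0.7, -0.6, 0.4]
width: 0.619
tcp_pos: [0.4065, 0.3027, 0.1634]
ft_force: [-0.7, 0.0, -1.0]
width: 0.203
top 281 [[0.497, 0.366, 0.055], [0.536, 0.421, 0.071]]
top 307 [[0.495, 0.27, 0.054], [0.535, 0.326, 0.071]]
top 45 [[0.401, 0.296, 0.051], [0.437, 0.315, 0.06]]
scene 60 [[0.401, 0.302, 0.055], [0.411, 0.419, 0.06]]
scene 171 [[0.505, 0.272, 0.058], [0.535, 0.329, 0.07]]
scene 170 [[0.507, 0.368, 0.059], [0.535, 0.424, 0.071]]
wrist 5847 [[0.495, 0.369, 0.053], [0.533, 0.426, 0.069]]
wrist 3564 [[0.4, 0.301, 0.053], [0.437, 0.42, 0.059]]
wrist 4664 [[0.493, 0.273, 0.052], [0.532, 0.331, 0.069]]
J [ 0.64  0.27 -0.32  0.99 -0.    2.21] tcp [0.403  0.3007 0.1611] yaw 89.95 levelling turn [ 0.23  0.01 -0.  ] w -0.002 F [ 0.6 -0.4  0.2] t 62.425
```

Both sleeves lie in the drawer, at y 0.30 and y 0.40. Next I'll push the handle to shut it.

```bash

python3 -m creep '[{"fingers":0,"x":-35,"y":28,"z":0,"ax":0,"ay":0,"az":0},{"fingers":0,"x":-35,"y":55,"z":-30,"ax":0,"ay":0,"az":0},{"fingers":0,"x":-35,"y":55,"z":-80,"ax":0,"ay":0,"az":0},{"fingers":0,"x":-35,"y":55,"z":-121,"ax":0,"ay":0,"az":0},{"fingers":0,"x":-35,"y":55,"z":-121,"ax":0,"ay":0,"az":0}]' | grep -E 'tcp|force'
python3 -m creep '[{"fingers":0,"x":8,"y":0,"z":0,"ax":0,"ay":0,"az":0},{"fingers":0,"x":16,"y":0,"z":0,"ax":0,"ay":0,"az":0},{"fingers":0,"x":24,"y":0,"z":0,"ax":0,"ay":0,"az":0},{"fingers":0,"x":32,"y":0,"z":0,"ax":0,"ay":0,"az":0},{"fingers":0,"x":40,"y":0,"z":0,"ax":0,"ay":0,"az":0}]' | grep -E 'tcp|force'
python3 -m creep '[{"fingers":0,"x":8,"y":0,"z":0,"ax":0,"ay":0,"az":0},{"fingers":0,"x":16,"y":0,"z":0,"ax":0,"ay":0,"az":0},{"fingers":0,"x":24,"y":0,"z":0,"ax":0,"ay":0,"az":0},{"fingers":0,"x":32,"y":0,"z":0,"ax":0,"ay":0,"az":0},{"fingers":0,"x":40,"y":0,"z":0,"ax":0,"ay":0,"az":0}]' | grep -E 'tcp|force'
python3 d.py
```

```text
tcp_pos: [0.3669, 0.3542, 0.0379]
ft_force: [0.1, -1.2, 1.0]
tcp_pos: [0.4076, 0.3543, 0.0382]
ft_force: [-1.2, 0.9, 1.2]
tcp_pos: [0.4481, 0.3544, 0.0382]
ft_force: [-1.1, 0.2, 0.3]
top 179 [[0.553, 0.367, 0.053], [0.575, 0.422, 0.071]]
top 220 [[0.552, 0.271, 0.054], [0.579, 0.327, 0.071]]
top 89 [[0.463, 0.297, 0.049], [0.5, 0.347, 0.061]]
scene 84 [[0.465, 0.301, 0.054], [0.476, 0.42, 0.06]]
wrist 2963 [[0.555, 0.368, 0.048], [0.56, 0.424, 0.06]]
wrist 7086 [[0.464, 0.351, 0.053], [0.502, 0.423, 0.058]]
wrist 479 [[0.442, 0.362, 0.043], [0.447, 0.367, 0.071]]
wrist 478 [[0.451, 0.366, 0.043], [0.456, 0.367, 0.071]]
wrist 2856 [[0.553, 0.309, 0.046], [0.572, 0.331, 0.068]]
wrist 64 [[0.5, 0.311, 0.051], [0.505, 0.314, 0.055]]
```

```bash

python3 -m creep '[{"fingers":0,"x":8,"y":0,"z":0,"ax":0,"ay":0,"az":0},{"fingers":0,"x":16,"y":0,"z":0,"ax":0,"ay":0,"az":0},{"fingers":0,"x":24,"y":0,"z":0,"ax":0,"ay":0,"az":0},{"fingers":0,"x":32,"y":0,"z":0,"ax":0,"ay":0,"az":0},{"fingers":0,"x":40,"y":0,"z":0,"ax":0,"ay":0,"az":0}]' | grep -E 'tcp|force'
for i in 1 2 3 4 5; do python3 -m creep '[{"fingers":0,"x":2.5,"y":0,"z":0,"ax":0,"ay":0,"az":0},{"fingers":0,"x":5,"y":0,"z":0,"ax":0,"ay":0,"az":0}]' | grep -E 'tcp|force'; done
```

```text
tcp_pos: [0.489, 0.354, 0.0381]
ft_force: [-1.0, 0.0, -1.1]
tcp_pos: [0.4943, 0.3542, 0.0382]
ft_force: [-0.6, 0.9, 0.3]
tcp_pos: [0.4993, 0.3542, 0.0382]
ft_force: [-1.1, -0.0, -0.0]
tcp_pos: [0.5044, 0.3543, 0.0383]
ft_force: [-0.4, 0.2, -0.3]
tcp_pos: [0.5073, 0.3543, 0.0382]
ft_force: [-9.3, 1.1, 4.7]
tcp_pos: [0.5073, 0.3542, 0.0382]
ft_force: [-16.0, 1.1, 10.5]
```

Hard stop reached after about 122 mm of travel. I'll back off and do the final check.

```bash

python3 -m creep '[{"fingers":0,"x":-20,"y":0,"z":0,"ax":0,"ay":0,"az":0},{"fingers":0,"x":-60,"y":0,"z":20,"ax":0,"ay":0,"az":0},{"fingers":0,"x":-90,"y":-20,"z":80,"ax":0,"ay":0,"az":0},{"fingers":0,"x":-100,"y":-60,"z":140,"ax":0,"ay":0,"az":0},{"fingers":0,"x":-110,"y":-90,"z":180,"ax":0,"ay":0,"az":0}]' | grep -E 'tcp|force'
python3 -m creep '[{"fingers":0,"x":-5,"y":-35,"z":10,"ax":0,"ay":0,"az":0},{"fingers":0,"x":-10,"y":-70,"z":20,"ax":0,"ay":0,"az":0},{"fingers":0,"x":-10,"y":-100,"z":20,"ax":0,"ay":0,"az":0},{"fingers":0,"x":-10,"y":-100,"z":20,"ax":0,"ay":0,"az":0}]' | grep -E 'tcp|force'
python3 - <<'E'
from h import *
p=shot('top'); X=cloud(p); cv2.imwrite('pics/z.png',cv2.resize(p['image'][:,:,::-1],(800,600),interpolation=cv2.INTER_CUBIC))
q=X[(X[...,1]>.27)&(X[...,1]<.44)&(X[...,0]>.48)&(X[...,0]<.6)]
h=q[(q[:,2]>.04)&(q[:,2]<.065)&(q[:,0]<.55)]; f=q[(q[:,2]>.07)&(q[:,2]<.083)]; c=q[q[:,2]>.086]
for n,k in (('handle',h),('front',f),('cab',c)): print(n,len(k),np.percentile(k[:,0],[2,50,98]).round(4) if len(k) else '')
k=X[(X[...,0]>.43)&(X[...,0]<.60)&(X[...,1]>-.36)&(X[...,1]<-.32)&(X[...,2]>.095)&(X[...,2]<.14)]
print('hold bar z by x',[(round(x,2),round(float(np.median(k[abs(k[:,0]-x)<.015,2])),4)) for x in (.45,.48,.51,.54,.57)])
k=X[(X[...,0]>.465)&(X[...,0]<.53)&(X[...,1]>-.40)&(X[...,1]<-.27)&(X[...,2]>.07)&(X[...,2]<.095)]; print('sleeve',np.percentile(k,[2,98],0).round(3).tolist())
E
```

```text
tcp_pos: [0.3988, 0.2672, 0.2158]
ft_force: [0.5, 0.3, 0.1]
tcp_pos: [0.3893, 0.1659, 0.2365]
ft_force: [0.7, 0.4, 0.4]
handle 65 [0.5223 0.5302 0.5482]
front 333 [0.5599 0.5694 0.5783]
cab 488 [0.5752 0.5876 0.5994]
hold bar z by x [(0.45, 0.1149), (0.48, 0.1133), (0.51, 0.1127), (0.54, 0.1116), (0.57, 0.112)]
sleeve [[0.474, -0.389, 0.071], [0.519, -0.291, 0.089]]
```

View pics/z.png

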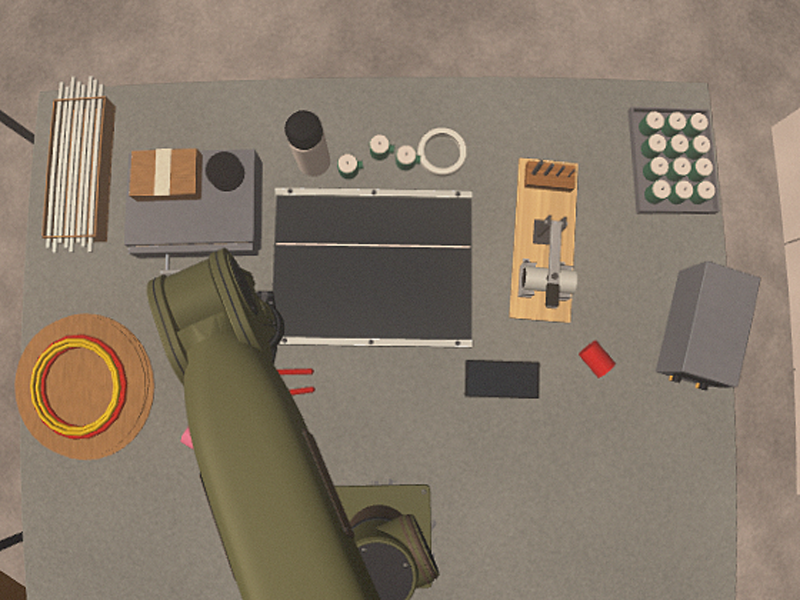

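The final top view shows the drawer shut at (190,248), the hold-down arm over the long sleeve at (552,280), an empty plate, and the bystanders in place.

```bash
python3 -c "
from cell import robot
print(robot.job_done(), robot.observe()['clock'])"
```

```text
the job is handed in; nothing more can be done
the job is handed in; nothing more can be done
```

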